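Open the counterweighted book press and seat a volume against its fence

ROBOT

A 6-joint arm with a two-finger parallel gripper is mounted at the origin on a cart in front of the work surface, level with it; the furniture and walls round the work are solid. World frame = base frame: x ahead of the robot, y to its left, z up, the work surface at z = 0. Lengths are in m, angles in degrees, forces in N, time in s.
With the tool pointing down it reaches from about 0.25 to 0.725 m from the base axis. Payload 4 kg.
Tool frame: the origin (TCP) lies at the very end of the fingers, on their centre line; the grasp point (between the pads) lies 19 mm behind it; z points along the fingers, x is the direction in which the jaws open and shut, and the axes are right-handed (so a half turn about z gives the same grasp; the last joint's range is limited). The gripper opens to 85 mm and grips with 20 to 120 N. Pads are 22 mm wide; open, the fingers measure 114 mm over their backs; the gripper's body (76 mm by 85 mm) begins 54 mm behind the grasp point. The pads swing forward as they close: fully open they stand 13 mm farther back than shut.
Start: joints at [0, 13.785, 0.286, 76.501, 0, 90], TCP at [0.5, -0, 0.231] pointing down, gripper open.
Joint ranges: [-155.79, 155.79], [-60.16, 107.12], [-62.33, 73.08], [-114, 123.19], [-81.49, 82.49], [-180, 180]. Speed limits (degrees/s): [159.86, 159.86, 180, 180, 180, 180].

INTERFACE

Orientations are given as a 3x3 rotation matrix whose columns are the frame's x, y, z axes.
In Python, from workcell import observe, snapshot, finish_job, find_in, spot_point gives the robot as it stands.
- The arm moves only by the shell command python3 -m jog 'ROWS'. ROWS is JSON, a list of rows, each an object of numbers: "claw": the opening in per cent of the stroke, from 0 (shut) to 100 (fully open); "x", "y", "z": the shift along the tool's x, y, z in m; "ax", "ay", "az": the turn, a rotation vector about the tool's x, y, z in degrees. A call has 1 to 12 rows; each row is the pose to reach, as a shift and turn from the pose commanded when the call began, along the tool's axes at that moment; what a row does not reach only later rows make up. A row lasts 1/12 s, in which the tool goes at most 41.7 mm and 7.16 degrees, less where a joint would pass 70% of its speed; a pose out of reach is approached as far as the arm can. A call with a gripper value outside its range is refused whole. The fingers move at their own pace and stop on an object; the grip force is fixed at half the most. Time passes only in rows, so rows that repeat a pose let the fingers close. It gives the time, the measured TCP pose, the force and the opening at its end, in the units of the state.
- observe(): the state, without advancing time (a new reading comes with each control period).
- snapshot(name): name is "scene" or "side" or "wrist"; returns a dict with "pixels" (480x640x3 uint8, blue, green, red), "intrinsics" (3x3 intrinsics, pixels), "dist_coeffs" ([k1, k2, p1, p2, k3] as OpenCV has them; the pictures are not rectified), "camera_from_world" (4x4, takes a point from world to camera coordinates); the wrist camera has in their place "T_tool_cam" (4x4, takes a point from camera to tool coordinates, whose origin is the TCP and whose axes are the tool frame's). Camera axes: x right, y down, z forward; pixel columns grow to the right and rows downward; lengths in m; the calibration is good to about 2 mm. A picture is of the moment at which its call begins: read the wrist's pose just before it. There is no depth.
- finish_job(): hands the job in, once; it reports no verdict.
Trained networks look in a picture, given as the dict that the camera call returned (one of the last four; its "shot" number tells which), for a name from the list of things; names that differ only in an ending like _2 or _b are one class to them, and where a whole thing is asked for, a point or a joint stands for the part that bears it (a point fixed in the world has none). Each returns a list of dicts, best first, with "p" (0 to 1); they miss things now and then, are a little off and sometimes report something else, mostly with a low value. They report only what shows in the picture. A call takes as long as a camera call. They do not tell look-alikes from the thing itself.
- find_in(picture, thing): "position" ([x, y, z] in m, in the coordinates of the camera as it stood for that picture, good to about 4 mm: the middle of the surface that is visible of it).
- spot_point(picture, thing): "position" ([x, y, z] in m, in the coordinates of the camera as it stood for that picture, good to about 4 mm: a listed point, or the origin of a listed thing).
The state is a dict: "time": time; "joints": joint angles; "qvel": joint speeds; "effort": joint torques, N m; "tcp_pos": TCP position; "ee_rot": TCP orientation; "contact_force": force on the tool from outside, world axes, zero at the start; "moment": the same for the moment, N m; "gripper_width": finger opening in m.
Only numpy, scipy, OpenCV 4.12 (cv2) and the standard library are available. Lean on these libraries where they do the work, as an engineer would, in place of code of your own. Each camera call takes 0.05 s, during which the arm holds its last target.

TASK

Lift the press's handle until its counterweight takes over and lower the arm gently onto its stop, never letting it swing free or forcing it against the stop, so that it rests open by itself. Then slide the small book across the press bed until its spine lies flush along the fence, roughly centred, pushing lightly so that it is not rammed into the fence. Leave the arm resting open.

Things in the scene. Friction and masses are not known exactly. Their poses are not given: they have to be found in the camera images.
- press: Bench book press fixed to the table: plywood base 400 x 260 x 14 mm, origin under its centre, on the table. Own +x runs from the open loading end (handle) towards the hinge, +y along the fence, z up. It stands crosswise: its +x points to the robot's left (world +y) within 0.3 rad. The bed is the base's top, 14 mm above the table.
- hinge (a point): Centre of the arm's hinge axis, which is parallel to the press's y: 100 mm along +x from the press origin, 85 mm above the table. Lightly damped hinge.
- press_arm: Swinging arm, origin on the hinge axis, axes as the press's when down. Two steel bars 100 mm apart join hinge and handle; a padded platen 55 x 90 mm hangs below, 92 mm from the hinge. Starts fully down, bars level. The handle rises in an arc about the hinge. Lifting takes 2 to 4 N; the balance point is 0.6 to 0.95 rad up; beyond it the arm falls open by itself, fast if not held.
- handle (a point): Middle of the handle, a rubber-sleeved round bar 14 mm in diameter, 94 mm free between the side bars, parallel to the press's y, 190 mm from the hinge axis. With the arm down it is 85 mm above the table, on the loading side of the hinge; at rest open it stands nearly above the hinge.
- weight (a point): Centre of the counterweight, a steel drum 46 mm in diameter, 32 mm high, 0.65 kg, clamped 82 to 110 mm from the hinge on a 137 mm rod that stands straight up when the arm is down and swings down to the far side as it opens. The farther out, the sooner the arm balances.
- stop_post: Fixed rubber-topped block 36 x 34 x 26 mm on the base, 55 mm beyond the hinge; origin under its centre. A stop screw on the arm's rod lands on it. The screw is set differently each time, its setting is not given: the arm comes to rest between 1.25 and 1.85 rad and the stop must be felt. 1 N at the handle adds 3.5 N here; more than 80 N is forcing it.
- fence_face (a point): Middle of the fence's flat face at bed height: the face looks to the press's -x, 45 mm along +x from the press origin; 240 mm long along y, 36 mm high above the bed.
- book: Small cloth-bound book flat on the bed, 120 mm (own x) x 190 mm (own y) x 24 mm, 0.18 to 0.36 kg, origin at the centre of its underside. Its +x side, the spine, faces the fence, 75 to 105 mm short of it and up to 0.15 rad askew; the platen is in the way until raised. If askew, one corner meets the fence first; a push near the end that stands off squares it. Over 30 N against the press is ramming.
Mind the look-alikes: they are no part of the job. There is more than one size of the book; the job needs the larger.

How it is judged:
By the outcome, as a careful person would: the job done as asked, in the order asked, and still so for the second after the job is handed in, with the robot touching nothing.
It also fails if it takes over 72 s, if anything falls off the work surface, if the arm or the gripper's body presses on something with over 40 N, if the wrist force passes 120 N, or if a joint passes its speed limit or range.

## Working session

There is one attempt and no reset: what is moved stays moved. The work goes in short steps, Python scripts to look and compute and a shell command to move; the robot and the scene stay as the last step left them, time stands still between calls to the robot, and variables do not carry over. Pictures are saved under pics/ and viewed, and the job is handed in when it is done.

```bash
mkdir -p pics; ls
cat > h.py <<'E'
import numpy as np, cv2
from workcell import observe, snapshot, find_in, spot_point
def toworld(s,p,st=None):
    p=np.r_[p,1]
    if 'camera_from_world' in s: return (np.linalg.inv(np.array(s['camera_from_world']))@p)[:3]
    q=np.array(s['T_tool_cam'])@p
    return np.array(st['ee_rot'])@q[:3]+np.array(st['tcp_pos'])
def camT(s,st=None):
    if 'camera_from_world' in s: return np.array(s['camera_from_world'])
    T=np.eye(4);T[:3,:3]=st['ee_rot'];T[:3,3]=st['tcp_pos']
    return np.linalg.inv(T@np.array(s['T_tool_cam']))
def proj(s,P,st=None):
    C=camT(s,st); r,_=cv2.Rodrigues(C[:3,:3])
    return cv2.projectPoints(np.array(P,float).reshape(-1,1,3),r,C[:3,3],np.array(s['intrinsics']),np.array(s['dist_coeffs'],float))[0].reshape(-1,2)
def ray(s,uv,z,st=None):
    C=np.linalg.inv(camT(s,st))
    n=cv2.undistortPoints(np.array(uv,float).reshape(-1,1,2),np.array(s['intrinsics']),np.array(s['dist_coeffs'],float)).reshape(-1,2)
    d=np.c_[n,np.ones(len(n))]@C[:3,:3].T; o=C[:3,3]
    return o+d*((z-o[2])/d[:,2])[:,None]
E
python3 - <<'E'
from h import *
np.set_printoptions(precision=4,suppress=True)
st=observe(); print({k:np.round(v,3).tolist() for k,v in st.items()})
for n in ['scene','side','wrist']:
    st=observe(); s=snapshot(n); cv2.imwrite(f'pics/{n}0.png',s['pixels'])
    for t in ['press','hinge','handle','weight','stop_post','fence_face','book']:
        for r in spot_point(s,t)[:3]: print(n,t,round(r['p'],2),toworld(s,r['position'],st))
    for t in ['book','press_arm']:
        for r in find_in(s,t)[:4]: print(n,'find',t,round(r['p'],2),toworld(s,r['position'],st))
E
```

```text
pics
{'time': 0.0, 'joints': [0.001, 13.832, 0.214, 76.501, -0.003, 90.0], 'qvel': [0.002, -0.062, 0.005, -0.019, 0.017, -0.055], 'effort': [0.001, -37.232, 25.241, 0.017, 0.0, 0.0], 'tcp_pos': [0.499, -0.0, 0.23], 'ee_rot': [[1.0, 0.0, -0.002], [0.0, -1.0, -0.0], [-0.002, 0.0, -1.0]], 'contact_force': [-0.291, 0.258, -0.517], 'moment': [-0.038, -0.003, 0.032], 'gripper_width': 0.086}
scene press 0.93 [ 0.522  -0.0526  0.002 ]
scene press 0.61 [ 0.5156 -0.1584  0.0108]
scene hinge 0.6 [0.5173 0.0497 0.0855]
scene handle 0.94 [ 0.5224 -0.1414  0.0818]
scene weight 0.85 [0.5178 0.0513 0.17  ]
scene stop_post 0.18 [ 0.5222 -0.0556  0.0017]
scene fence_face 0.94 [ 0.5187 -0.0079  0.0169]
scene fence_face 0.22 [0.5142 0.0501 0.0874]
scene book 0.96 [ 0.5142 -0.1618  0.0118]
scene book 0.95 [ 0.4916 -0.3792  0.0048]
scene find book 0.77 [ 0.4883 -0.1747  0.0335]
scene find book 0.55 [ 0.4815 -0.3865  0.025 ]
scene find press_arm 0.83 [ 0.5109 -0.0388  0.0876]
side press 0.9 [ 0.5221 -0.0521  0.0016]
side press 0.71 [0.5139 0.0423 0.0834]
side hinge 0.7 [0.5136 0.0444 0.0843]
side handle 0.
[... 167 characters left out ...]
e_face 0.68 [ 0.5172 -0.0059  0.0151]
side book 0.88 [ 0.4887 -0.381   0.0004]
side book 0.82 [ 0.5126 -0.1548  0.0154]
side book 0.4 [0.5173 0.0442 0.0834]
side find book 0.89 [ 0.4871 -0.3895  0.0163]
side find book 0.63 [ 0.5057 -0.1718  0.0435]
side find press_arm 0.94 [ 0.516  -0.0401  0.0934]
wrist press 0.93 [ 0.5222 -0.0583 -0.0027]
wrist hinge 0.47 [0.5136 0.0457 0.1717]
wrist handle 0.58 [ 0.5216 -0.1454  0.0808]
wrist weight 0.62 [0.5141 0.0447 0.1712]
wrist stop_post 0.56 [0.5146 0.1004 0.0183]
wrist fence_face 0.78 [ 0.5143 -0.0093  0.0132]
wrist book 0.63 [ 0.5099 -0.1633  0.0129]
wrist find book 0.72 [ 0.5063 -0.1473  0.0343]
wrist find press_arm 0.82 [ 0.522  -0.0223  0.0917]
```

View pics/scene0.png

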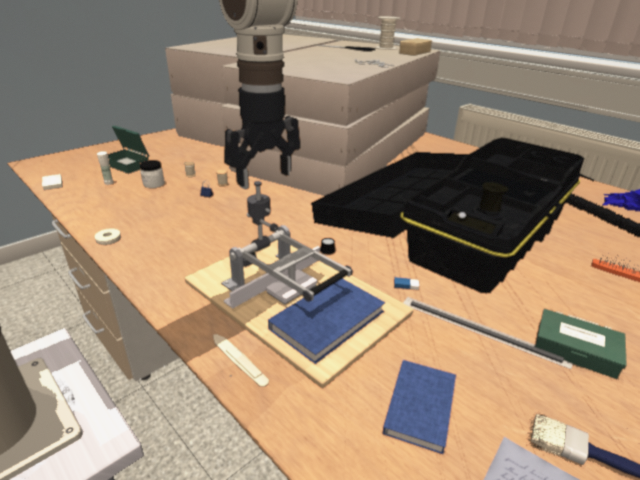

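View pics/side0.png

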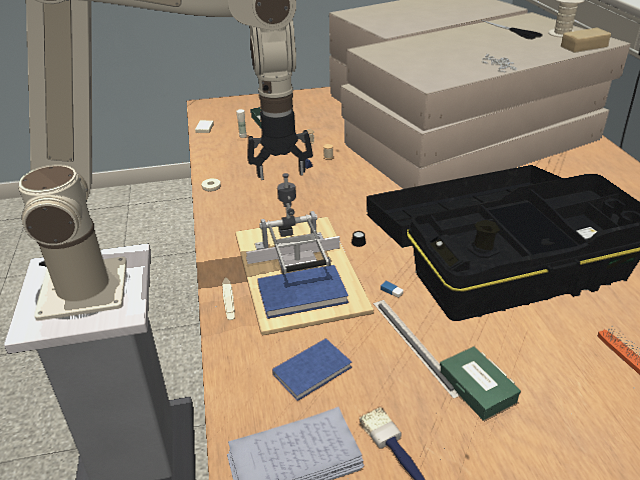

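View pics/wrist0.png

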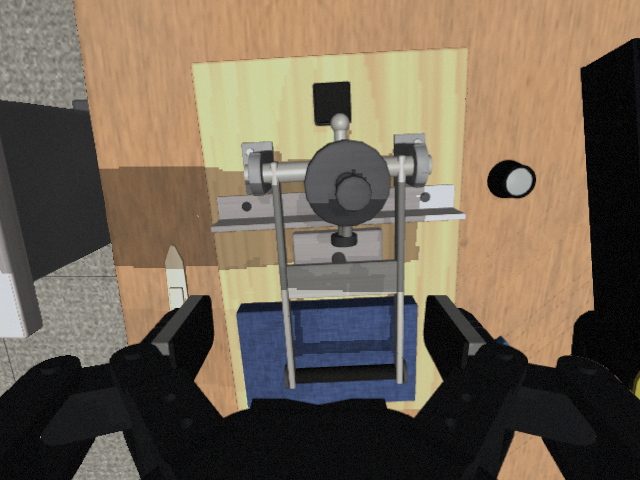

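The scene shows the press with a blue book on its bed at (328,318). A second, look-alike blue book lies off the press on the table at (421,405). I'll check both sizes and refine the press pose.

Run:
```python
from h import *
np.set_printoptions(precision=4,suppress=True)
st=observe(); s=snapshot('wrist'); print(np.array(s['T_tool_cam']))
P=ray(s,[(193,64),(467,48),(237,410),(452,395)],.014,st);print('base',P)
P=ray(s,[(213,228),(464,213)],.05,st);print('fence top',P, np.arctan2(*(P[1]-P[0])[[1,0]]))
P=ray(s,[(239,307),(417,297),(415,400),(244,403)],.038,st);print('book',P)
P=ray(s,[(288,375),(400,371)],.085,st);print('handle',P)
c=s['pixels'][40:420,180:480]; cv2.imwrite('pics/w1.png',cv2.resize(c,None,fx=1.55,fy=1.55,interpolation=cv2.INTER_CUBIC))
s=snapshot('scene')
A=cv2.resize(s['pixels'][240:460,180:480],None,fx=2.5,fy=2.5,interpolation=cv2.INTER_CUBIC); cv2.imwrite('pics/s1.png',A)
P=ray(s,[(400,363),(456,374),(444,441),(386,428)],.02,st);print('book2',P,np.linalg.norm(P[0]-P[1]),np.linalg.norm(P[1]-P[2]))
P=ray(s,[(272,319),(338,282),(384,308),(318,350)],.038,st);print('book1',P,np.linalg.norm(P[0]-P[1]),np.linalg.norm(P[1]-P[2]))
```

```text
[[ 1.      0.0002 -0.0004  0.    ]
 [-0.0001  0.9631  0.269  -0.0677]
 [ 0.0005 -0.269   0.9631 -0.142 ]
 [ 0.      0.      0.      1.    ]]
base [[ 0.3836  0.1366  0.014 ]
 [ 0.6365  0.1502  0.014 ]
 [ 0.4008 -0.2484  0.014 ]
 [ 0.6609 -0.2267  0.014 ]]
fence top [[ 0.4011 -0.0113  0.05  ]
 [ 0.6351  0.0031  0.05  ]] 0.061460267965673804
book [[ 0.4177 -0.0984  0.038 ]
 [ 0.6014 -0.0871  0.038 ]
 [ 0.609  -0.2136  0.038 ]
 [ 0.416  -0.2176  0.038 ]]
handle [[ 0.4713 -0.1457  0.085 ]
 [ 0.577  -0.1414  0.085 ]]
book2 [[ 0.522  -0.3188  0.02  ]
 [ 0.5704 -0.3939  0.02  ]
 [ 0.4529 -0.4482  0.02  ]
 [ 0.4096 -0.3813  0.02  ]] 0.08936220070658198 0.12944985797516137
book1 [[ 0.4202 -0.1106  0.038 ]
 [ 0.5868 -0.1107  0.038 ]
 [ 0.5932 -0.2238  0.038 ]
 [ 0.4291 -0.2202  0.038 ]] 0.16662732612716488 0.11328771781196131
```

View pics/s1.png

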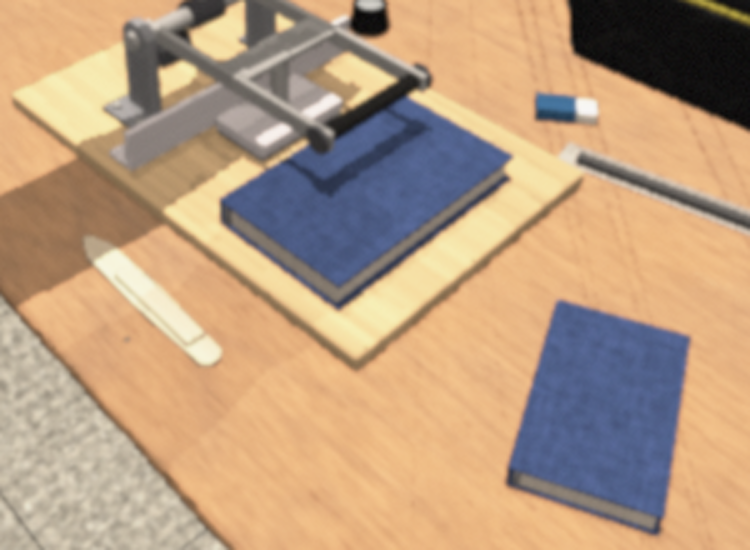

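View pics/w1.png

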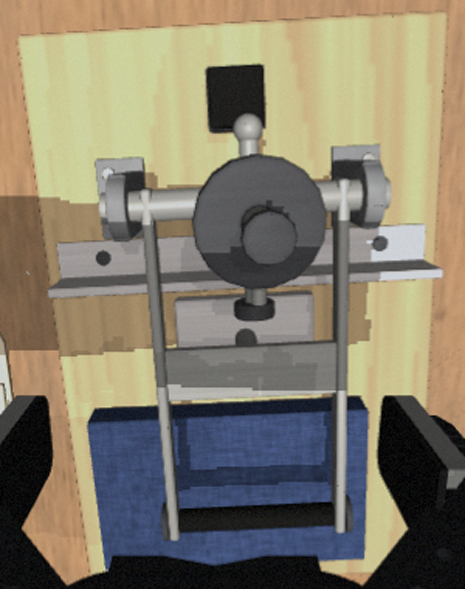

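The book on the bed measures about 187 x 120 mm, against about 160 x 100 mm for the one on the table. So the bed book at (328,318) is the larger one that the job needs, and the enlarged crop confirms it. The press is yawed about 0.06 rad, with the handle at about (0.524, -0.142, 0.084). Next I approach above the handle.

```bash
python3 -m jog '[{"y":0.04,"claw":60},{"x":0.01,"y":0.08,"az":-6},{"x":0.02,"y":0.12,"az":-13},{"x":0.025,"y":0.142,"az":-20},{"x":0.025,"y":0.142,"az":-27},{"x":0.025,"y":0.142,"az":-34},{"x":0.025,"y":0.142,"az":-41},{"x":0.025,"y":0.142,"az":-48},{"x":0.025,"y":0.142,"az":-55},{"x":0.025,"y":0.142,"az":-62},{"x":0.025,"y":0.142,"az":-69},{"x":0.025,"y":0.142,"az":-76}]' && python3 -m jog '[{"az":-7},{"az":-14},{"az":-17.5},{"az":-17.5},{"az":-17.5}]'
python3 - <<'E'
from h import *
np.set_printoptions(precision=4,suppress=True)
st=observe(); print(st['joints'],st['tcp_pos'],np.array(st['ee_rot']))
s=snapshot('wrist'); cv2.imwrite('pics/w2.png',s['pixels'])
for t in ['handle','hinge']:
  for r in spot_point(s,t)[:2]: print(t,round(r['p'],2),toworld(s,r['position'],st))
E
```

```text
[ 0.0004 13.7859  0.2886 76.5008  0.0005 90.    ] [0.5    0.     0.2313] [[ 1.  0.  0.]
 [ 0. -1.  0.]
 [ 0. -0. -1.]]
handle 0.72 [ 0.5262 -0.1446  0.0842]validation failed for argument at $[0]...
```

View pics/w2.png

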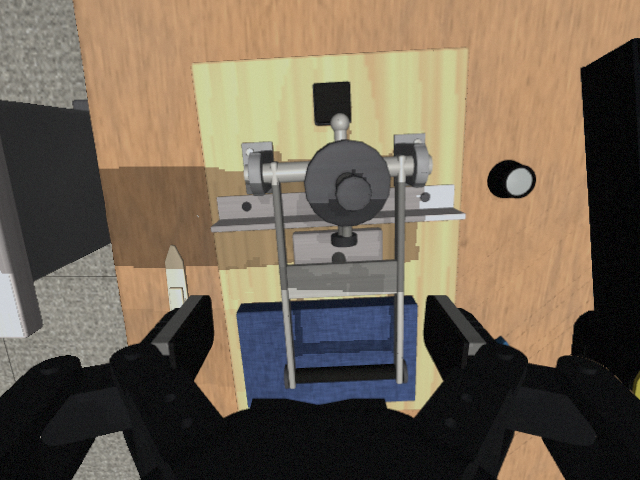

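The picture is unchanged because the call was refused, so the rows probably need every key. I'll try one complete row.

```bash
python3 -m jog '[{"claw":60,"x":0,"y":0.04,"z":0,"ax":0,"ay":0,"az":0}]'
```

```text
time: 1.83
tcp_pos: [0.5005, -0.0354, 0.2313]
ee_rot: [[1.0, 0.009, 0.001], [0.009, -1.0, 0.003], [0.001, -0.003, -1.0]]
contact_force: [0.9, -0.9, 0.2]
gripper_width: 0.0753
```

```bash
python3 -m jog --help 2>&1 | head -30
```

```text
invalid input: not JSON, or not a number
```

```bash
python3 -m jog '[{"claw":60,"x":0.01,"y":0.04,"z":0,"ax":0,"ay":0,"az":-6},{"claw":60,"x":0.02,"y":0.08,"z":0,"ax":0,"ay":0,"az":-13},{"claw":60,"x":0.025,"y":0.102,"z":0,"ax":0,"ay":0,"az":-20},{"claw":60,"x":0.025,"y":0.102,"z":0,"ax":0,"ay":0,"az":-27},{"claw":60,"x":0.025,"y":0.102,"z":0,"ax":0,"ay":0,"az":-34},{"claw":60,"x":0.025,"y":0.102,"z":0,"ax":0,"ay":0,"az":-41},{"claw":60,"x":0.025,"y":0.102,"z":0,"ax":0,"ay":0,"az":-48},{"claw":60,"x":0.025,"y":0.102,"z":0,"ax":0,"ay":0,"az":-55},{"claw":60,"x":0.025,"y":0.102,"z":0.02,"ax":0,"ay":0,"az":-62},{"claw":60,"x":0.025,"y":0.102,"z":0.04,"ax":0,"ay":0,"az":-69},{"claw":60,"x":0.025,"y":0.102,"z":0.06,"ax":0,"ay":0,"az":-76},{"claw":60,"x":0.025,"y":0.102,"z":0.07,"ax":0,"ay":0,"az":-83}]' && python3 -m jog '[{"claw":60,"x":0,"y":0,"z":0,"ax":0,"ay":0,"az":-7},{"claw":60,"x":0,"y":0,"z":0,"ax":0,"ay":0,"az":-10.4},{"claw":60,"x":0,"y":0,"z":0,"ax":0,"ay":0,"az":-10.4}]'
python3 - <<'E'
from h import *
np.set_printoptions(precision=4,suppress=True)
st=observe(); print(st['time'],st['joints'],st['tcp_pos'],np.array(st['ee_rot']))
s=snapshot('wrist'); cv2.imwrite('pics/w3.png',s['pixels'])
for t in ['handle']:
  for r in spot_point(s,t)[:2]: print(t,round(r['p'],2),toworld(s,r['position'],st))
print(proj(s,[(.524,-.142,.085)],st))
E
```

```text
time: 2.83
tcp_pos: [0.5237, -0.1416, 0.1588]
ee_rot: [[0.116, 0.993, -0.003], [0.993, -0.116, 0.001], [0.001, -0.003, -1.0]]
contact_force: [0.1, 0.4, -0.8]
gripper_width: 0.0512
time: 3.08
tcp_pos: [0.5248, -0.1419, 0.1608]
ee_rot: [[-0.06, 0.998, -0.001], [0.998, 0.06, 0.0], [0.0, -0.001, -1.0]]
contact_force: [-0.7, -0.2, 0.1]
gripper_width: 0.0512
3.0833 [-15.1336  20.9945  -0.4285  68.6298  -0.0013 -18.5831] [ 0.5248 -0.1419  0.1608] [[-0.0602  0.9982 -0.0009]
 [ 0.9982  0.0602  0.0002]
 [ 0.0003 -0.0009 -1.    ]]
handle 0.94 [ 0.5244 -0.1458  0.0843]
[[318.6985 249.6647]]
```

View pics/w3.png

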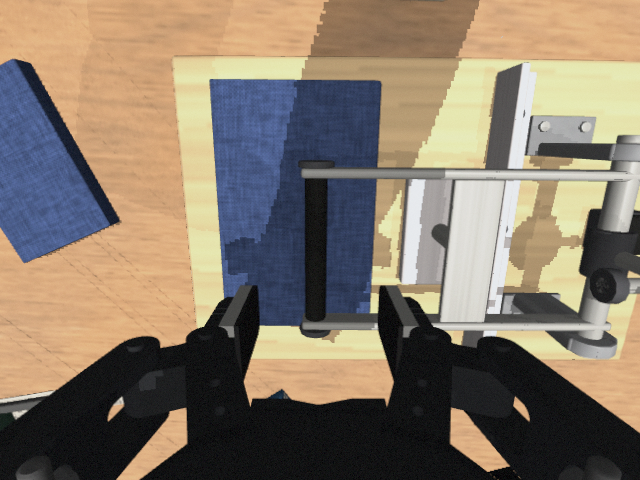

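The handle bar is centred at pixel (316,250), and I predicted (319,250), so the alignment is good to about 1 mm. I descend and close.

```bash
python3 -m jog '[{"claw":60,"x":-0.001,"y":0,"z":0.03,"ax":0,"ay":0,"az":0},{"claw":60,"x":-0.001,"y":0,"z":0.06,"ax":0,"ay":0,"az":0},{"claw":60,"x":-0.001,"y":0,"z":0.085,"ax":0,"ay":0,"az":0},{"claw":60,"x":-0.001,"y":0,"z":0.095,"ax":0,"ay":0,"az":0},{"claw":45,"x":-0.001,"y":0,"z":0.095,"ax":0,"ay":0,"az":0},{"claw":35,"x":-0.001,"y":0,"z":0.095,"ax":0,"ay":0,"az":0},{"claw":30,"x":-0.001,"y":0,"z":0.095,"ax":0,"ay":0,"az":0}]'
python3 - <<'E'
from h import *
s=snapshot('side'); cv2.imwrite('pics/sd4.png',cv2.resize(s['pixels'][120:340,180:420],None,fx=2.5,fy=2.5))
E
```

```text
time: 3.77
tcp_pos: [0.5265, -0.1434, 0.068]
ee_rot: [[-0.059, 0.998, 0.003], [0.998, 0.059, -0.001], [-0.001, 0.003, -1.0]]
contact_force: [-0.2, -0.2, -0.0]
gripper_width: 0.0252
```

View pics/sd4.png

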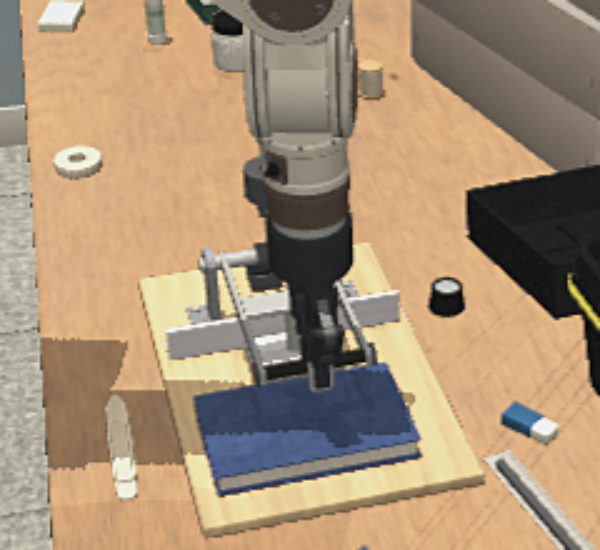

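The fingers straddle the handle at crop position (320,365). Now I close on it.

```bash
python3 -m jog '[{"claw":20,"x":0,"y":0,"z":0,"ax":0,"ay":0,"az":0},{"claw":12,"x":0,"y":0,"z":0,"ax":0,"ay":0,"az":0},{"claw":5,"x":0,"y":0,"z":0,"ax":0,"ay":0,"az":0},{"claw":0,"x":0,"y":0,"z":0,"ax":0,"ay":0,"az":0},{"claw":0,"x":0,"y":0,"z":0,"ax":0,"ay":0,"az":0},{"claw":0,"x":0,"y":0,"z":0,"ax":0,"ay":0,"az":0}]'
python3 - <<'E'
import numpy as np
R=.19
for t in np.arange(0,1.95,.1): print(round(t,2),'x',round(R*(1-np.cos(t)),4),'z',round(-R*np.sin(t),4))
E
```

```text
time: 4.32
tcp_pos: [0.5264, -0.1437, 0.0681]
ee_rot: [[-0.059, 0.998, 0.003], [0.998, 0.059, -0.002], [-0.002, 0.003, -1.0]]
contact_force: [-0.3, -0.3, 5.7]
gripper_width: 0.0119
0.0 x 0.0 z -0.0
0.1 x 0.0009 z -0.019
0.2 x 0.0038 z -0.0377
0.3 x 0.0085 z -0.0561
0.4 x 0.015 z -0.074
0.5 x 0.0233 z -0.0911
0.6 x 0.0332 z -0.1073
0.7 x 0.0447 z -0.1224
0.8 x 0.0576 z -0.1363
0.9 x 0.0719 z -0.1488
1.0 x 0.0873 z -0.1599
1.1 x 0.1038 z -0.1693
1.2 x 0.1212 z -0.1771
1.3 x 0.1392 z -0.1831
1.4 x 0.1577 z -0.1872
1.5 x 0.1766 z -0.1895
1.6 x 0.1955 z -0.1899
1.7 x 0.2145 z -0.1884
1.8 x 0.2332 z -0.185
1.9 x 0.2514 z -0.1798
```

Gripped, with the opening at 11.9 mm. I lift along the arc in modest steps.

```bash
python3 -m jog '[{"claw":0,"x":0.0002,"y":0,"z":-0.0095,"ax":0,"ay":0,"az":0},{"claw":0,"x":0.001,"y":0,"z":-0.019,"ax":0,"ay":0,"az":0},{"claw":0,"x":0.002,"y":0,"z":-0.0284,"ax":0,"ay":0,"az":0},{"claw":0,"x":0.0038,"y":0,"z":-0.0377,"ax":0,"ay":0,"az":0},{"claw":0,"x":0.006,"y":0,"z":-0.047,"ax":0,"ay":0,"az":0},{"claw":0,"x":0.0085,"y":0,"z":-0.0561,"ax":0,"ay":0,"az":0}]'
python3 - <<'E'
from h import *
s=snapshot('side'); cv2.imwrite('pics/sd5.png',cv2.resize(s['pixels'][120:340,180:420],None,fx=2.5,fy=2.5))
E
```

```text
time: 4.82
tcp_pos: [0.5259, -0.136, 0.1237]
ee_rot: [[-0.058, 0.998, 0.003], [0.998, 0.058, -0.003], [-0.004, 0.003, -1.0]]
contact_force: [4.7, -5.1, -2.3]
gripper_width: 0.0122
```

View pics/sd5.png

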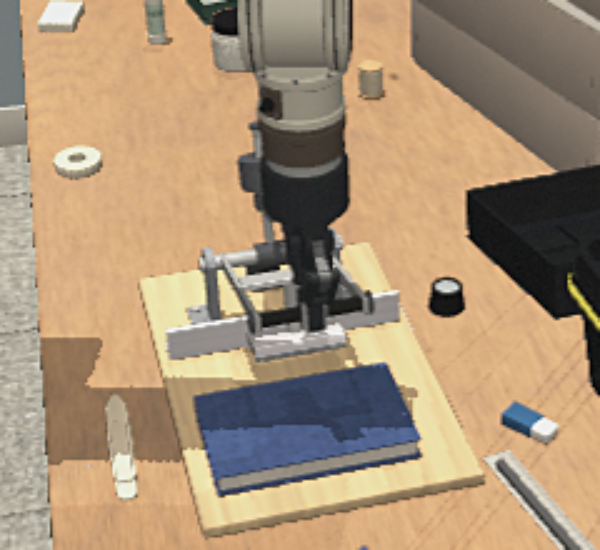

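```bash
python3 -m jog '[{"claw":0,"x":0.0025,"y":0.0005,"z":-0.0091,"ax":0,"ay":0,"az":0},{"claw":0,"x":0.0055,"y":0.001,"z":-0.0179,"ax":0,"ay":0,"az":0},{"claw":0,"x":0.0094,"y":0.001,"z":-0.0265,"ax":0,"ay":0,"az":0},{"claw":0,"x":0.0138,"y":0.001,"z":-0.035,"ax":0,"ay":0,"az":0},{"claw":0,"x":0.0185,"y":0.001,"z":-0.0432,"ax":0,"ay":0,"az":0},{"claw":0,"x":0.0237,"y":0.001,"z":-0.0512,"ax":0,"ay":0,"az":0}]'
```

```text
time: 5.37
tcp_pos: [0.5248, -0.1133, 0.1749]
ee_rot: [[-0.058, 0.998, 0.002], [0.998, 0.058, -0.006], [-0.006, 0.002, -1.0]]
contact_force: [2.8, -7.8, 0.8]
gripper_width: 0.0119
```

```bash
python3 -m jog '[{"claw":0,"x":0.005,"y":0.0005,"z":-0.008,"ax":0,"ay":0,"az":0},{"claw":0,"x":0.0105,"y":0.0005,"z":-0.0158,"ax":0,"ay":0,"az":0},{"claw":0,"x":0.0168,"y":0.0005,"z":-0.023,"ax":0,"ay":0,"az":0},{"claw":0,"x":0.0234,"y":0.0005,"z":-0.0298,"ax":0,"ay":0,"az":0},{"claw":0,"x":0.0304,"y":0.0005,"z":-0.0362,"ax":0,"ay":0,"az":0},{"claw":0,"x":0.0377,"y":0.0005,"z":-0.0423,"ax":0,"ay":0,"az":0}]'
python3 - <<'E'
from h import *
np.set_printoptions(precision=4,suppress=True)
s=snapshot('side'); cv2.imwrite('pics/sd6.png',cv2.resize(s['pixels'][100:320,180:420],None,fx=2.5,fy=2.5))
for t in ['handle','weight']:
  for r in spot_point(s,t)[:1]: print(t,round(r['p'],2),toworld(s,r['position']))
E
```

```text
time: 5.87
tcp_pos: [0.5229, -0.0768, 0.2185]
ee_rot: [[-0.057, 0.998, 0.003], [0.998, 0.057, -0.009], [-0.009, 0.003, -1.0]]
contact_force: [-0.1, -11.7, 8.0]
gripper_width: 0.0118
handle 0.96 [ 0.5226 -0.0714  0.2307]
weight 0.48 [0.5075 0.1128 0.1413]
```

View pics/sd6.png

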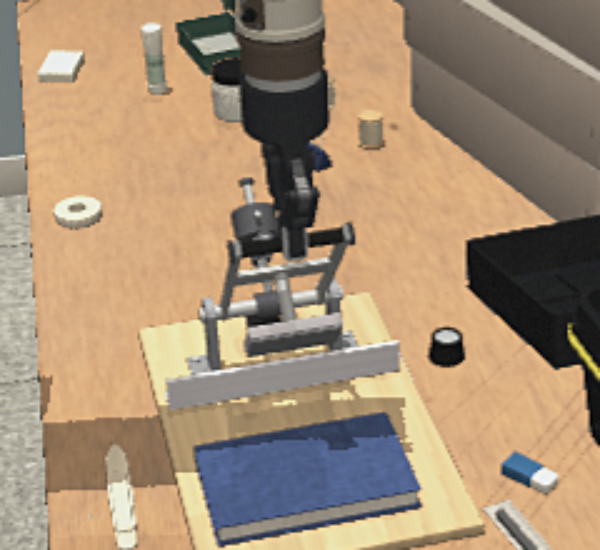

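Run:
```python
from h import *
np.set_printoptions(precision=4,suppress=True)
st=observe();print(st['time'],st['contact_force'],st['moment'],st['tcp_pos'])
s=snapshot('wrist'); cv2.imwrite('pics/w6.png',s['pixels'])
for d in (0,.012,.019): print(d,proj(s,[np.array(st['tcp_pos'])-d*np.array(st['ee_rot'])[:,2]],st))
for t in ['handle']:
  for r in spot_point(s,t)[:1]: print(t,round(r['p'],2),toworld(s,r['position'],st))
s=snapshot('scene')
for t in ['handle','weight','hinge']:
  for r in spot_point(s,t)[:1]: print(t,round(r['p'],2),toworld(s,r['position'],st))
cv2.imwrite('pics/sc6.png',cv2.resize(s['pixels'][80:320,160:420],None,fx=2.5,fy=2.5))
```

```text
6.0167 [-2.0037 -9.5587  9.2831] [-2.3925  0.2448 -0.093 ] [ 0.5229 -0.0762  0.219 ]
0 [[318.9498 302.5355]]
0.012 [[319.0006 315.5464]]
0.019 [[319.0342 324.1468]]
handle 0.93 [ 0.5194 -0.0775  0.2322]
handle 0.94 [ 0.52   -0.0787  0.2319]
weight 0.88 [0.5083 0.1135 0.137 ]
hinge 0.6 [0.5163 0.047  0.0854]
```

View pics/w6.png

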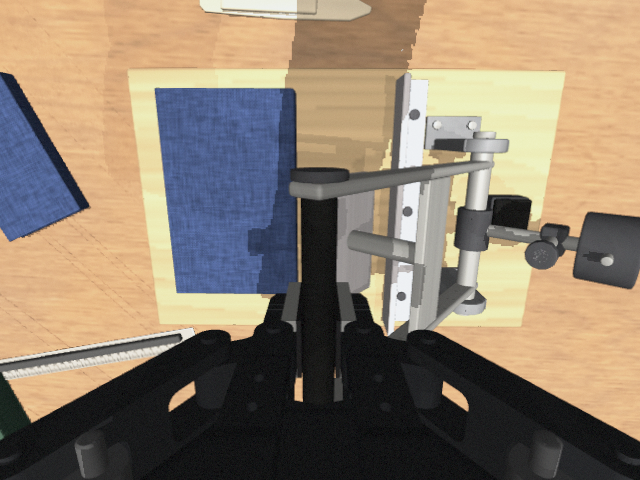

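View pics/sc6.png

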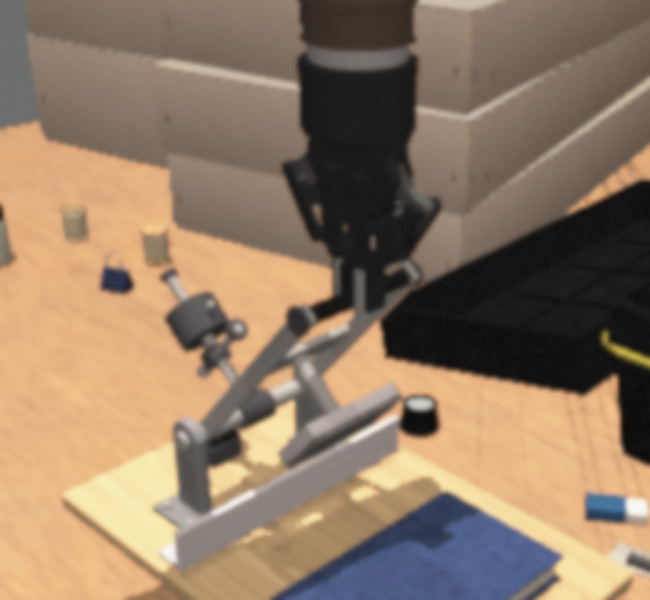

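The picture shows the handle firmly in the pads at (319,300), at about 0.87 rad. I continue to about 1.15 rad with a small outward correction.

```bash
python3 -m jog '[{"claw":0,"x":0.0066,"y":0,"z":-0.0069,"ax":0,"ay":0,"az":0},{"claw":0,"x":0.014,"y":0,"z":-0.013,"ax":0,"ay":0,"az":0},{"claw":0,"x":0.0219,"y":0,"z":-0.0182,"ax":0,"ay":0,"az":0},{"claw":0,"x":0.0301,"y":0,"z":-0.023,"ax":0,"ay":0,"az":0},{"claw":0,"x":0.0386,"y":0,"z":-0.0273,"ax":0,"ay":0,"az":0},{"claw":0,"x":0.0473,"y":0,"z":-0.0312,"ax":0,"ay":0,"az":0}]'
python3 - <<'E'
from h import *
np.set_printoptions(precision=4,suppress=True)
for n in ('side','scene'):
  s=snapshot(n); 
  for t in ['handle','weight']:
    for r in spot_point(s,t)[:1]: print(t,round(r['p'],2),toworld(s,r['position']))
cv2.imwrite('pics/sc7.png',cv2.resize(s['pixels'][80:320,160:420],None,fx=2.5,fy=2.5))
st=observe();print(st['time'],st['contact_force'],st['moment'],st['tcp_pos'])
E
```

```text
time: 6.82
tcp_pos: [0.5203, -0.0276, 0.2503]
ee_rot: [[-0.057, 0.998, 0.005], [0.998, 0.058, -0.004], [-0.004, 0.004, -1.0]]
contact_force: [-1.7, -4.1, 13.1]
gripper_width: 0.0116
handle 0.76 [ 0.5215 -0.0248  0.2591]
weight 0.51 [0.5112 0.1297 0.1224]
handle 0.76 [ 0.5192 -0.0231  0.2639]
weight 0.83 [0.5103 0.1269 0.1168]
7.1167 [-1.6536 -2.8819 13.7411] [-0.4857  0.3252 -0.0818] [ 0.5202 -0.0263  0.2508]
```

View pics/sc7.png

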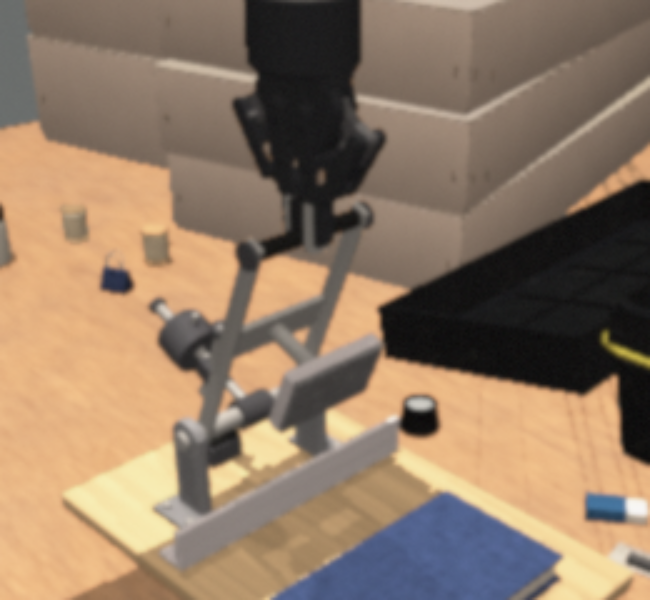

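The picture shows the arm at about 1.18 rad, past balance and still well gripped. The bar has drifted a few mm towards the fingertips, so from here the tool turns with the arm and there is no slip. I feel for the stop in 0.03 rad steps with a force guard between calls.

```bash
cat > g.py <<'E'
import sys,numpy as np
from workcell import observe
st=observe(); f=np.array(st['ee_rot']).T@np.array(st['contact_force'])
ft=.925*f[0]-.38*f[2]; fr=-.38*f[0]-.925*f[2]
print('t',round(st['time'],2),'Ft',round(ft,2),'Fr',round(fr,2),'M',np.round(st['moment'],2),'tcp',np.round(st['tcp_pos'],4))
sys.exit(0 if ft>float(sys.argv[1]) else 1)
E
python3 g.py -3 && python3 -m jog '[{"claw":0,"x":0.0017,"y":0,"z":-0.0007,"ax":0,"ay":-0.573,"az":0},{"claw":0,"x":0.0033,"y":0,"z":-0.0014,"ax":0,"ay":-1.146,"az":0},{"claw":0,"x":0.005,"y":0,"z":-0.0021,"ax":0,"ay":-1.72,"az":0}]' && python3 g.py -3
```

```text
t 7.12 Ft 2.64 Fr 13.78 M [-0.49  0.33 -0.08] tcp [ 0.5202 -0.0263  0.2508]
time: 7.37
tcp_pos: [0.52, -0.0216, 0.2527]
ee_rot: [[-0.058, 0.998, 0.007], [0.998, 0.058, -0.032], [-0.032, 0.005, -0.999]]
contact_force: [-1.3, -3.6, 13.1]
gripper_width: 0.0119
t 7.37 Ft 1.33 Fr 13.52 M [-0.56  0.24 -0.02] tcp [ 0.52   -0.0216  0.2527]
```

Behaves well. I repeat the same guarded step.

```bash
python3 -m jog '[{"claw":0,"x":0.0017,"y":0,"z":-0.0007,"ax":0,"ay":-0.573,"az":0},{"claw":0,"x":0.0033,"y":0,"z":-0.0014,"ax":0,"ay":-1.146,"az":0},{"claw":0,"x":0.005,"y":0,"z":-0.0021,"ax":0,"ay":-1.72,"az":0}]' >/dev/null && python3 g.py -2 && python3 -m jog '[{"claw":0,"x":0.0017,"y":0,"z":-0.0007,"ax":0,"ay":-0.573,"az":0},{"claw":0,"x":0.0033,"y":0,"z":-0.0014,"ax":0,"ay":-1.146,"az":0},{"claw":0,"x":0.005,"y":0,"z":-0.0021,"ax":0,"ay":-1.72,"az":0}]' >/dev/null&& python3 g.py -2 && python3 -m jog '[{"claw":0,"x":0.0017,"y":0,"z":-0.0007,"ax":0,"ay":-0.573,"az":0},{"claw":0,"x":0.0033,"y":0,"z":-0.0014,"ax":0,"ay":-1.146,"az":0},{"claw":0,"x":0.005,"y":0,"z":-0.0021,"ax":0,"ay":-1.72,"az":0}]' >/dev/null&& python3 g.py -2
```

```text
t 7.62 Ft 2.22 Fr 12.92 M [-0.57  0.25 -0.12] tcp [ 0.5197 -0.0164  0.2547]
t 7.87 Ft 1.72 Fr 12.53 M [-0.6   0.18 -0.1 ] tcp [ 0.5195 -0.0112  0.2566]
t 8.12 Ft 1.71 Fr 12.46 M [-0.53  0.24 -0.04] tcp [ 0.5192 -0.0059  0.2583]
```

```bash
python3 -m jog '[{"claw":0,"x":0.0017,"y":0,"z":-0.0007,"ax":0,"ay":-0.573,"az":0},{"claw":0,"x":0.0033,"y":0,"z":-0.0014,"ax":0,"ay":-1.146,"az":0},{"claw":0,"x":0.005,"y":0,"z":-0.0021,"ax":0,"ay":-1.72,"az":0}]' >/dev/null && python3 g.py -2 && python3 -m jog '[{"claw":0,"x":0.0017,"y":0,"z":-0.0007,"ax":0,"ay":-0.573,"az":0},{"claw":0,"x":0.0033,"y":0,"z":-0.0014,"ax":0,"ay":-1.146,"az":0},{"claw":0,"x":0.005,"y":0,"z":-0.0021,"ax":0,"ay":-1.72,"az":0}]' >/dev/null&& python3 g.py -2 && python3 -m jog '[{"claw":0,"x":0.0017,"y":0,"z":-0.0007,"ax":0,"ay":-0.573,"az":0},{"claw":0,"x":0.0033,"y":0,"z":-0.0014,"ax":0,"ay":-1.146,"az":0},{"claw":0,"x":0.005,"y":0,"z":-0.0021,"ax":0,"ay":-1.72,"az":0}]' >/dev/null&& python3 g.py -2 && python3 -c "
from h import *
s=snapshot('scene');cv2.imwrite('pics/sc8.png',cv2.resize(s['pixels'][80:320,160:420],None,fx=2.5,fy=2.5))
st=observe();s=snapshot('wrist');cv2.imwrite('pics/w8.png',s['pixels'])"
```

```text
t 8.37 Ft 1.76 Fr 12.7 M [-0.46  0.14 -0.12] tcp [ 0.5189 -0.0006  0.2597]
t 8.62 Ft 1.46 Fr 13.07 M [-0.44  0.19 -0.06] tcp [0.5186 0.0048 0.2611]
t 8.87 Ft 2.1 Fr 13.2 M [-0.39  0.14 -0.09] tcp [0.5183 0.0102 0.2623]
```

View pics/sc8.png

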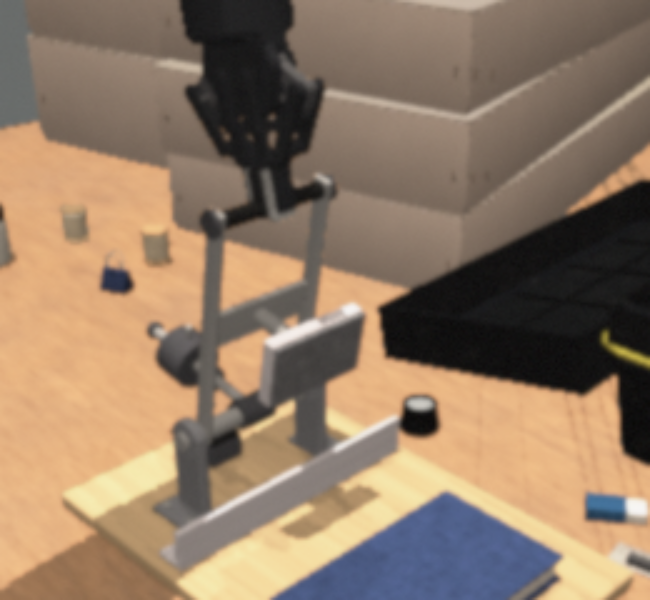

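View pics/w8.png

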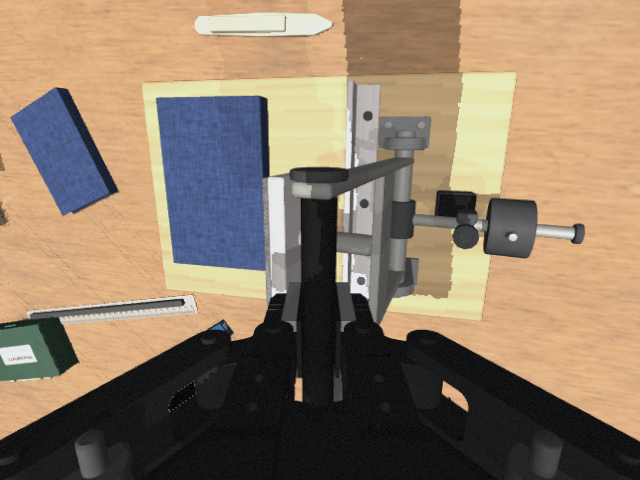

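The scene picture shows the arm at about 1.38 rad, with the screw at (235,395) not yet on the post. I continue.

```bash
python3 -m jog '[{"claw":0,"x":0.0017,"y":0,"z":-0.0007,"ax":0,"ay":-0.573,"az":0},{"claw":0,"x":0.0033,"y":0,"z":-0.0014,"ax":0,"ay":-1.146,"az":0},{"claw":0,"x":0.005,"y":0,"z":-0.0021,"ax":0,"ay":-1.72,"az":0}]' >/dev/null && python3 g.py -1.5 && python3 -m jog '[{"claw":0,"x":0.0017,"y":0,"z":-0.0007,"ax":0,"ay":-0.573,"az":0},{"claw":0,"x":0.0033,"y":0,"z":-0.0014,"ax":0,"ay":-1.146,"az":0},{"claw":0,"x":0.005,"y":0,"z":-0.0021,"ax":0,"ay":-1.72,"az":0}]' >/dev/null&& python3 g.py -1.5 && python3 -m jog '[{"claw":0,"x":0.0017,"y":0,"z":-0.0007,"ax":0,"ay":-0.573,"az":0},{"claw":0,"x":0.0033,"y":0,"z":-0.0014,"ax":0,"ay":-1.146,"az":0},{"claw":0,"x":0.005,"y":0,"z":-0.0021,"ax":0,"ay":-1.72,"az":0}]' >/dev/null&& python3 g.py -1.5 && python3 -m jog '[{"claw":0,"x":0.0017,"y":0,"z":-0.0007,"ax":0,"ay":-0.573,"az":0},{"claw":0,"x":0.0033,"y":0,"z":-0.0014,"ax":0,"ay":-1.146,"az":0},{"claw":0,"x":0.005,"y":0,"z":-0.0021,"ax":0,"ay":-1.72,"az":0}]' >/dev/null&& python3 g.py -1.5
```

```text
t 9.22 Ft 3.2 Fr 12.8 M [-0.35  0.09 -0.1 ] tcp [0.518  0.0156 0.2633]
t 9.47 Ft 2.27 Fr 13.03 M [-0.32  0.11 -0.02] tcp [0.5177 0.0211 0.2641]
t 9.72 Ft 1.86 Fr 13.52 M [-0.29  0.09 -0.04] tcp [0.5175 0.0266 0.2649]
t 9.97 Ft 2.43 Fr 13.52 M [-0.27  0.05 -0.01] tcp [0.5172 0.032  0.2653]
```

```bash
python3 -m jog '[{"claw":0,"x":0.0017,"y":0,"z":-0.0007,"ax":0,"ay":-0.573,"az":0},{"claw":0,"x":0.0033,"y":0,"z":-0.0014,"ax":0,"ay":-1.146,"az":0},{"claw":0,"x":0.005,"y":0,"z":-0.0021,"ax":0,"ay":-1.72,"az":0}]' >/dev/null && python3 g.py -1 && python3 -m jog '[{"claw":0,"x":0.0017,"y":0,"z":-0.0007,"ax":0,"ay":-0.573,"az":0},{"claw":0,"x":0.0033,"y":0,"z":-0.0014,"ax":0,"ay":-1.146,"az":0},{"claw":0,"x":0.005,"y":0,"z":-0.0021,"ax":0,"ay":-1.72,"az":0}]' >/dev/null&& python3 g.py -1 && python3 -m jog '[{"claw":0,"x":0.0017,"y":0,"z":-0.0007,"ax":0,"ay":-0.573,"az":0},{"claw":0,"x":0.0033,"y":0,"z":-0.0014,"ax":0,"ay":-1.146,"az":0},{"claw":0,"x":0.005,"y":0,"z":-0.0021,"ax":0,"ay":-1.72,"az":0}]' >/dev/null&& python3 g.py -1 && python3 -m jog '[{"claw":0,"x":0.0017,"y":0,"z":-0.0007,"ax":0,"ay":-0.573,"az":0},{"claw":0,"x":0.0033,"y":0,"z":-0.0014,"ax":0,"ay":-1.146,"az":0},{"claw":0,"x":0.005,"y":0,"z":-0.0021,"ax":0,"ay":-1.72,"az":0}]' >/dev/null&& python3 g.py -1; python3 -c "
from h import *
s=snapshot('scene');cv2.imwrite('pics/sc9.png',cv2.resize(s['pixels'][80:320,160:420],None,fx=2.5,fy=2.5))
s=snapshot('side');cv2.imwrite('pics/sd9.png',cv2.resize(s['pixels'][100:320,180:420],None,fx=2.5,fy=2.5))"
```

```text
t 10.22 Ft 1.92 Fr 12.5 M [-0.2  -0.04  0.03] tcp [0.5169 0.0376 0.2657]
t 10.47 Ft 1.64 Fr 13.07 M [-0.19 -0.05 -0.04] tcp [0.5166 0.0431 0.2659]
t 10.72 Ft 2.74 Fr 13.21 M [-0.16 -0.06 -0.04] tcp [0.5163 0.0486 0.2659]
t 10.97 Ft 2.28 Fr 12.91 M [-0.11 -0.13  0.04] tcp [0.516  0.0541 0.2657]
```

View pics/sc9.png

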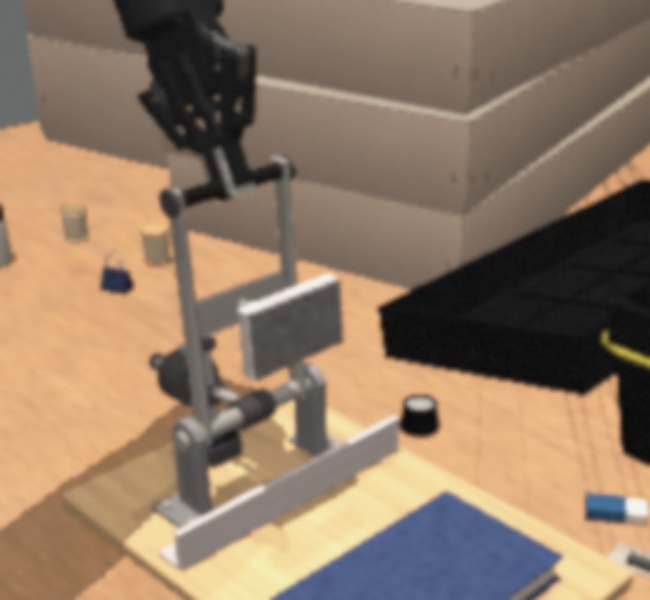

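The arm is now upright at about 1.62 rad, still moving freely with the force unchanged. I continue.

```bash
python3 -m jog '[{"claw":0,"x":0.0017,"y":0,"z":-0.0007,"ax":0,"ay":-0.573,"az":0},{"claw":0,"x":0.0033,"y":0,"z":-0.0014,"ax":0,"ay":-1.146,"az":0},{"claw":0,"x":0.005,"y":0,"z":-0.0021,"ax":0,"ay":-1.72,"az":0}]' >/dev/null && python3 g.py -0.5 && python3 -m jog '[{"claw":0,"x":0.0017,"y":0,"z":-0.0007,"ax":0,"ay":-0.573,"az":0},{"claw":0,"x":0.0033,"y":0,"z":-0.0014,"ax":0,"ay":-1.146,"az":0},{"claw":0,"x":0.005,"y":0,"z":-0.0021,"ax":0,"ay":-1.72,"az":0}]' >/dev/null&& python3 g.py -0.5 && python3 -m jog '[{"claw":0,"x":0.0017,"y":0,"z":-0.0007,"ax":0,"ay":-0.573,"az":0},{"claw":0,"x":0.0033,"y":0,"z":-0.0014,"ax":0,"ay":-1.146,"az":0},{"claw":0,"x":0.005,"y":0,"z":-0.0021,"ax":0,"ay":-1.72,"az":0}]' >/dev/null&& python3 g.py -0.5 && python3 -m jog '[{"claw":0,"x":0.0017,"y":0,"z":-0.0007,"ax":0,"ay":-0.573,"az":0},{"claw":0,"x":0.0033,"y":0,"z":-0.0014,"ax":0,"ay":-1.146,"az":0},{"claw":0,"x":0.005,"y":0,"z":-0.0021,"ax":0,"ay":-1.72,"az":0}]' >/dev/null&& python3 g.py -0.5; python3 -c "
from h import *
st=observe();print(st['joints'])"
```

```text
t 11.32 Ft 2.81 Fr 12.7 M [-0.03 -0.11  0.06] tcp [0.5157 0.0596 0.2654]
t 11.57 Ft -1.06 Fr 12.86 M [-0.54 -0.22  0.11] tcp [0.5154 0.0649 0.265 ]
[ 22.84176811  21.45563369   9.96147434  88.66989815 -27.53438913
  21.95271117]
```

The tangential force fell from +2.8 to -1.1 N, so this looks like the stop at about 1.68 rad. I confirm with one small step and a look.

```bash
python3 -m jog '[{"claw":0,"x":0.0017,"y":0,"z":-0.0007,"ax":0,"ay":-0.573,"az":0}]' >/dev/null ; python3 g.py -0.5; python3 -c "
from h import *
s=snapshot('scene');cv2.imwrite('pics/sc10.png',cv2.resize(s['pixels'][130:290,180:360],None,fx=3.5,fy=3.5,interpolation=cv2.INTER_CUBIC))
st=observe();s=snapshot('wrist');cv2.imwrite('pics/w10.png',s['pixels'])"; python3 g.py 0
```

```text
t 11.65 Ft -5.31 Fr 11.95 M [-1.08 -0.35  0.13] tcp [0.5154 0.0657 0.2649]
t 11.75 Ft -0.74 Fr 13.72 M [-0.69 -0.24  0.12] tcp [0.5154 0.0659 0.2648]
```

View pics/sc10.png

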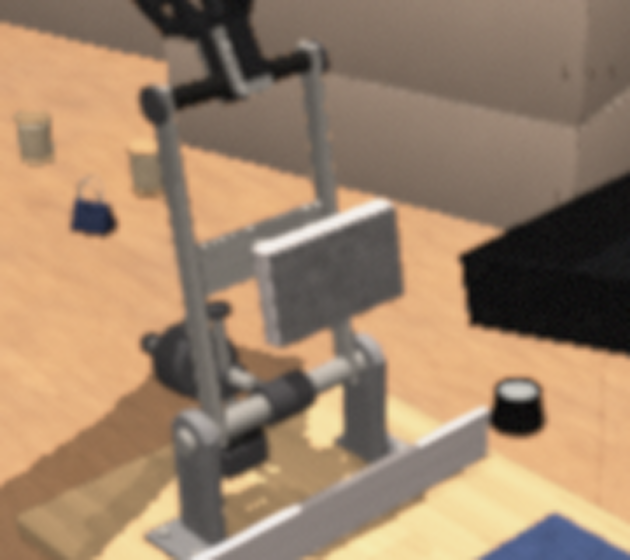

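View pics/w10.png

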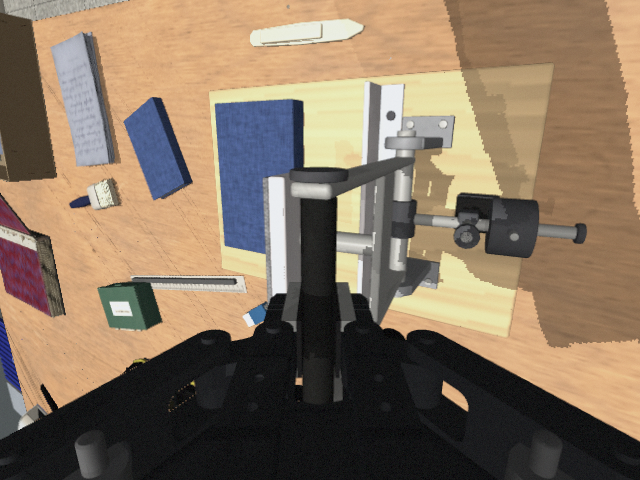

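The wrist picture shows the screw at (466,235) standing on the post. The force dipped to -5.3 N and the arm barely moved, so the stop is found, at roughly 20-30 N on the post. I open the fingers slightly as a cage and check that the arm stays.

```bash
python3 -m jog '[{"claw":16,"x":0,"y":0,"z":0,"ax":0,"ay":0,"az":0},{"claw":20,"x":0,"y":0,"z":0,"ax":0,"ay":0,"az":0},{"claw":24,"x":0,"y":0,"z":0,"ax":0,"ay":0,"az":0},{"claw":24,"x":0,"y":0,"z":0,"ax":0,"ay":0,"az":0},{"claw":24,"x":0,"y":0,"z":0,"ax":0,"ay":0,"az":0}]' ; python3 g.py 0;  python3 -c "
from h import *
st=observe();s=snapshot('wrist');cv2.imwrite('pics/w11.png',s['pixels'])"
```

```text
time: 12.17
tcp_pos: [0.5135, 0.0658, 0.2606]
ee_rot: [[-0.052, 0.998, 0.028], [0.866, 0.059, -0.496], [-0.497, -0.002, -0.868]]
contact_force: [0.6, -1.0, -0.3]
gripper_width: 0.0209
t 12.17 Ft -1.01 Fr -0.47 M [0.51 0.04 0.01] tcp [0.5135 0.0658 0.2606]
```

View pics/w11.png

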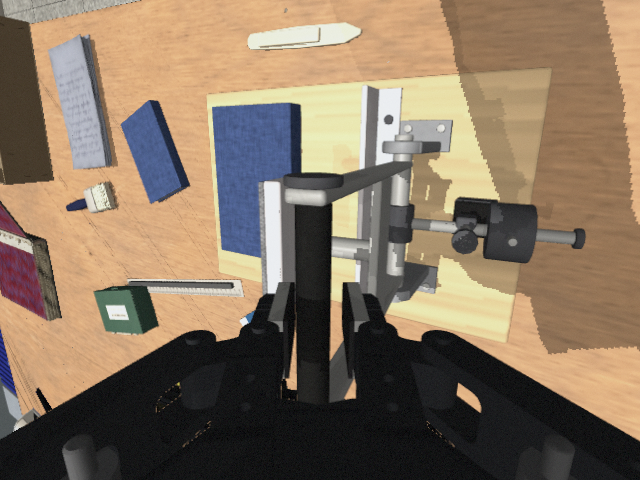

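The bar now stands free between the fingers, with gaps at 290-296 and 331-343, and the force is near zero. The arm rests by itself on the stop. I back out along the tool axis.

```bash
python3 -m jog '[{"claw":35,"x":0,"y":0,"z":0,"ax":0,"ay":0,"az":0},{"claw":45,"x":0,"y":0,"z":-0.01,"ax":0,"ay":0,"az":0},{"claw":45,"x":0,"y":0,"z":-0.03,"ax":0,"ay":0,"az":0},{"claw":45,"x":0,"y":0,"z":-0.06,"ax":0,"ay":0,"az":0},{"claw":45,"x":0,"y":0,"z":-0.09,"ax":0,"ay":0,"az":0},{"claw":45,"x":0,"y":0,"z":-0.09,"ax":0,"ay":0,"az":0}]' ; python3 -c "
from h import *
np.set_printoptions(precision=4,suppress=True)
for n in ('scene','side'):
  s=snapshot(n);
  for t in ['handle','weight','book','fence_face','press']:
    for r in spot_point(s,t)[:2]: print(n,t,round(r['p'],2),toworld(s,r['position']))
  cv2.imwrite('pics/%s12.png'%n,s['pixels'])
st=observe();s=snapshot('wrist');cv2.imwrite('pics/w12.png',s['pixels']);print(st['joints'])"
```

```text
time: 12.72
tcp_pos: [0.5127, 0.1129, 0.3436]
ee_rot: [[-0.05, 0.998, 0.036], [0.868, 0.062, -0.493], [-0.494, 0.007, -0.869]]
contact_force: [-0.3, -0.7, -0.5]
gripper_width: 0.0383
scene handle 0.59 [0.5117 0.0686 0.2729]
scene weight 0.46 [0.511  0.1324 0.0723]
scene book 0.6 [ 0.5136 -0.161   0.0115]
scene book 0.57 [ 0.4931 -0.3832  0.0032]
scene fence_face 0.62 [ 0.5162 -0.008   0.0182]
scene press 0.89 [ 0.5216 -0.0513  0.0023]
side weight 0.62 [0.5114 0.1314 0.0731]
side book 0.74 [ 0.491  -0.3816  0.0009]
side book 0.63 [ 0.5148 -0.006   0.0135]
side fence_face 0.67 [ 0.5186 -0.0103  0.0142]
side fence_face 0.42 [ 0.5181 -0.0536  0.0025]
side press 0.97 [ 0.5204 -0.0549  0.0017]
[ 27.4325  23.677   23.7555 103.2648 -27.0012  27.2233]
```

View pics/scene12.png

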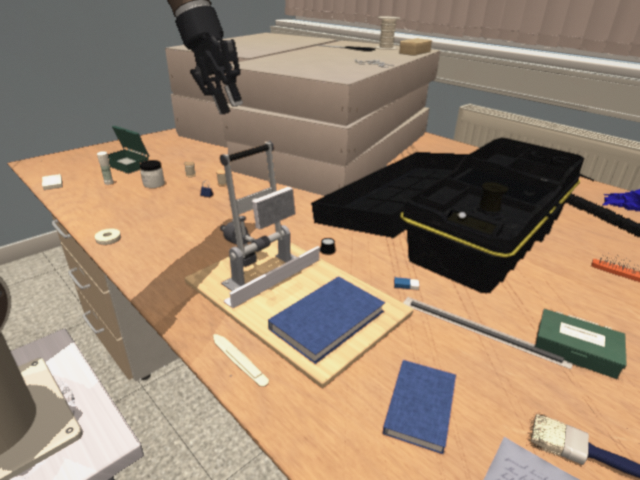

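View pics/side12.png

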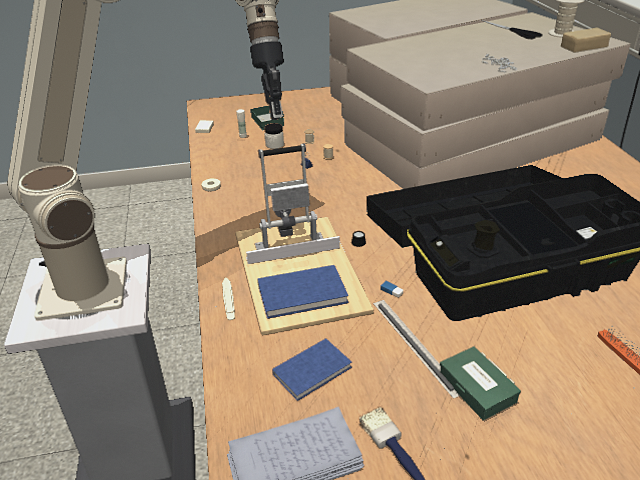

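The arm rests open with the handle at about (0.512, 0.069, 0.273), roughly 1.68 rad, and the screw sits on the post. Now I carry the gripper back over the handle, untilting as it goes, to the loading side.

```bash
python3 -m jog '[{"claw":45,"x":-0.0286,"y":-0.0014,"z":0.0163,"ax":0,"ay":2.7,"az":0},{"claw":45,"x":-0.0573,"y":-0.0028,"z":0.0325,"ax":0,"ay":5.4,"az":0},{"claw":45,"x":-0.0859,"y":-0.0042,"z":0.0488,"ax":0,"ay":8.1,"az":0},{"claw":45,"x":-0.1145,"y":-0.0056,"z":0.0651,"ax":0,"ay":10.8,"az":0},{"claw":45,"x":-0.1432,"y":-0.007,"z":0.0814,"ax":0,"ay":13.5,"az":0},{"claw":45,"x":-0.1718,"y":-0.0085,"z":0.0976,"ax":0,"ay":16.2,"az":0},{"claw":45,"x":-0.2005,"y":-0.01,"z":0.114,"ax":0,"ay":18.9,"az":0},{"claw":45,"x":-0.229,"y":-0.0113,"z":0.13,"ax":0,"ay":21.6,"az":0},{"claw":45,"x":-0.2577,"y":-0.0127,"z":0.1465,"ax":0,"ay":24.3,"az":0},{"claw":45,"x":-0.2864,"y":-0.014,"z":0.163,"ax":0,"ay":27,"az":0},{"claw":45,"x":-0.315,"y":-0.0155,"z":0.179,"ax":0,"ay":29.6,"az":0},{"claw":45,"x":-0.315,"y":-0.0155,"z":0.179,"ax":0,"ay":29.6,"az":0}]'; python3 -c "
from h import *
st=observe();s=snapshot('wrist');cv2.imwrite('pics/w13.png',s['pixels']);print(st['joints'])"
```

```text
time: 14.37
tcp_pos: [0.5162, -0.2596, 0.3387]
ee_rot: [[-0.05, 0.999, -0.002], [0.999, 0.05, -0.005], [-0.004, -0.003, -1.0]]
contact_force: [-0.2, 0.6, -1.2]
gripper_width: 0.0385
[-26.53952799  22.55773563  28.33617691  95.78154693  -0.29315082
 -29.3997508 ]
```

View pics/w13.png

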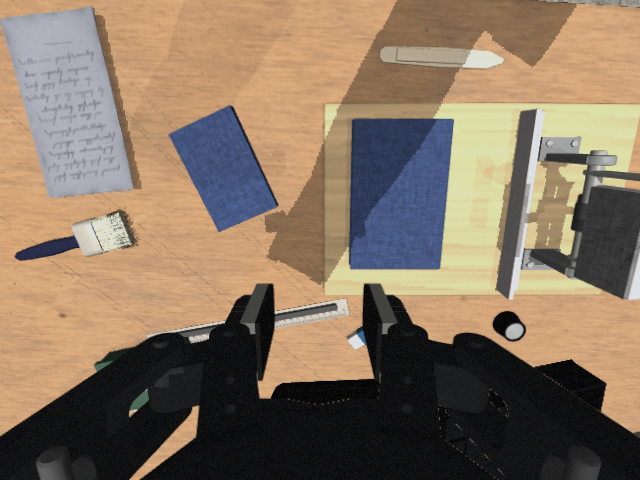

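Run:
```python
from h import *
np.set_printoptions(precision=4,suppress=True)
st=observe();s=snapshot('wrist')
c=s['pixels'][90:310,310:640];cv2.imwrite('pics/w14.png',cv2.resize(c,None,fx=2.4,fy=2.4,interpolation=cv2.INTER_CUBIC))
B=ray(s,[(351,119),(453,119),(441,269),(350,269)],.038,st);print(B,B.mean(0))
for i in range(4): d=B[(i+1)%4]-B[i];print(np.linalg.norm(d),np.degrees(np.arctan2(d[1],d[0])))
print('base',ray(s,[(324,103),(325,294)],.014,st))
for z in(.014,.05): print('fence',ray(s,[(524,110),(498,296),(543,110),(513,296)],z,st))
```

```text
[[ 0.421  -0.224   0.038 ]
 [ 0.4144 -0.1031  0.038 ]
 [ 0.6029 -0.0904  0.038 ]
 [ 0.6093 -0.2109  0.038 ]] [ 0.5119 -0.1571  0.038 ]
0.12105736173059856 93.12242555774218
0.188881802042241 3.8606419796296727
0.12066994984016434 -86.96531855832872
0.18870241666133028 -176.0209718167352
base [[ 0.4025 -0.2568  0.014 ]
 [ 0.6576 -0.241   0.014 ]]
fence [[ 0.3969 -0.0076  0.014 ]
 [ 0.6477  0.0065  0.014 ]
 [ 0.3955  0.0163  0.014 ]
 [ 0.6466  0.0281  0.014 ]]
fence [[ 0.4009 -0.027   0.05  ]
 [ 0.6324 -0.0141  0.05  ]
 [ 0.3996 -0.005   0.05  ]
 [ 0.6314  0.0059  0.05  ]]
```

View pics/w14.png

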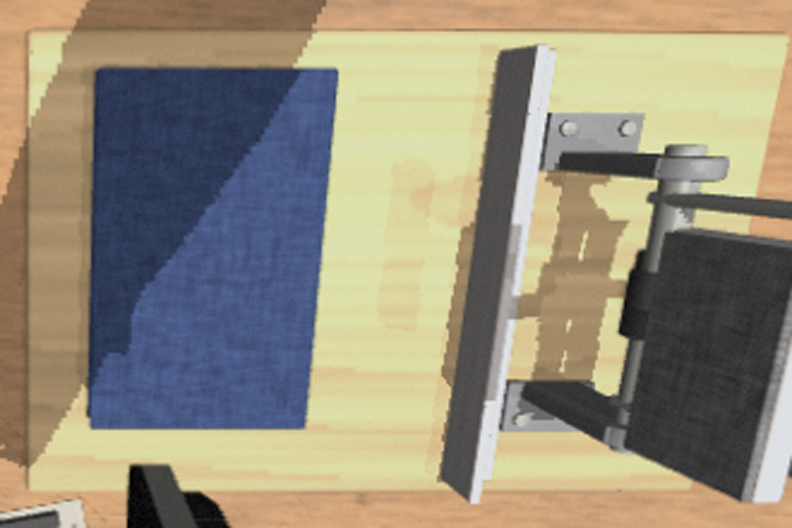

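The book measures 121 x 189 mm at centre (0.512, -0.157), yaw about 3.9°. The press yaw is about 3.3°, so the book is almost square, but it lies about 14 mm off-centre towards the robot. I nudge it along y at its near end first, using the two open fingers.

```bash
python3 -m jog '[{"claw":60,"x":0.013,"y":-0.0163,"z":0.0288,"ax":0,"ay":0,"az":-0.4},{"claw":60,"x":0.026,"y":-0.0325,"z":0.0575,"ax":0,"ay":0,"az":-0.4},{"claw":60,"x":0.039,"y":-0.0488,"z":0.0863,"ax":0,"ay":0,"az":-0.4},{"claw":60,"x":0.052,"y":-0.065,"z":0.115,"ax":0,"ay":0,"az":-0.4},{"claw":60,"x":0.065,"y":-0.0813,"z":0.144,"ax":0,"ay":0,"az":-0.4},{"claw":60,"x":0.078,"y":-0.0975,"z":0.1725,"ax":0,"ay":0,"az":-0.4},{"claw":60,"x":0.091,"y":-0.1138,"z":0.201,"ax":0,"ay":0,"az":-0.4},{"claw":60,"x":0.104,"y":-0.132,"z":0.239,"ax":0,"ay":0,"az":-0.4},{"claw":60,"x":0.104,"y":-0.132,"z":0.239,"ax":0,"ay":0,"az":-0.4},{"claw":60,"x":0.104,"y":-0.132,"z":0.239,"ax":0,"ay":0,"az":-0.4}]'; python3 -c "
from h import *
s=snapshot('scene');cv2.imwrite('pics/sc15.png',s['pixels'])"
```

```text
time: 15.3
tcp_pos: [0.3753, -0.1539, 0.0992]
ee_rot: [[-0.069, 0.998, -0.007], [0.998, 0.069, -0.001], [-0.0, -0.007, -1.0]]
contact_force: [0.7, -0.8, 1.0]
gripper_width: 0.0513
```

View pics/sc15.png

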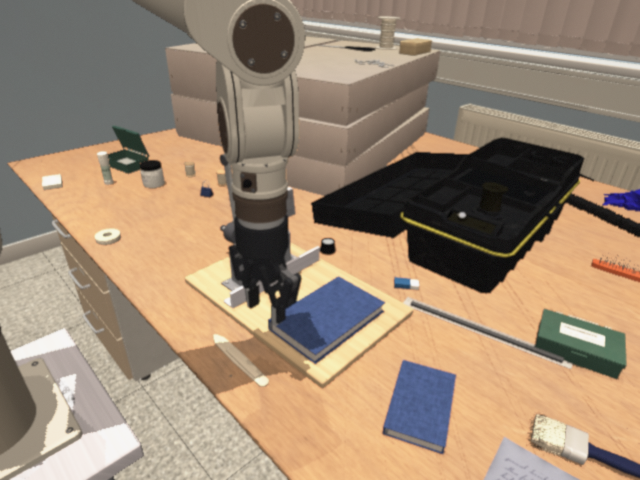

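The gripper is beside the book's near end. I descend, then push gently.

```bash
python3 -m jog '[{"claw":60,"x":-0.009,"y":0,"z":0.03,"ax":0,"ay":0,"az":0.6},{"claw":60,"x":-0.009,"y":0,"z":0.06,"ax":0,"ay":0,"az":0.6},{"claw":60,"x":-0.009,"y":0,"z":0.075,"ax":0,"ay":0,"az":0.6},{"claw":60,"x":-0.009,"y":0,"z":0.075,"ax":0,"ay":0,"az":0.6},{"claw":60,"x":-0.009,"y":0,"z":0.075,"ax":0,"ay":0,"az":0.6}]' &&  python3 -m jog '[{"claw":60,"x":0,"y":0.008,"z":0,"ax":0,"ay":0,"az":0},{"claw":60,"x":0,"y":0.016,"z":0,"ax":0,"ay":0,"az":0},{"claw":60,"x":0,"y":0.022,"z":0,"ax":0,"ay":0,"az":0},{"claw":60,"x":0,"y":0.026,"z":0,"ax":0,"ay":0,"az":0},{"claw":60,"x":0,"y":0.03,"z":0,"ax":0,"ay":0,"az":0}]';  python3 -m jog '[{"claw":60,"x":0,"y":0.003,"z":0,"ax":0,"ay":0,"az":0},{"claw":60,"x":0,"y":0.006,"z":0,"ax":0,"ay":0,"az":0}]'; python3 -c "
from h import *
st=observe();s=snapshot('wrist');cv2.imwrite('pics/w16.png',s['pixels'])"
```

```text
time: 15.77
tcp_pos: [0.3831, -0.1672, 0.0277]
ee_rot: [[-0.056, 0.998, 0.003], [0.998, 0.056, -0.005], [-0.005, 0.003, -1.0]]
contact_force: [-0.3, -0.0, -0.1]
gripper_width: 0.0511
time: 16.18
tcp_pos: [0.4107, -0.1648, 0.0268]
ee_rot: [[-0.056, 0.998, 0.0], [0.998, 0.056, -0.005], [-0.005, -0.0, -1.0]]
contact_force: [-1.7, -0.4, 2.3]
gripper_width: 0.0512
time: 16.35
tcp_pos: [0.4159, -0.1641, 0.0262]
ee_rot: [[-0.056, 0.998, -0.001], [0.998, 0.056, -0.003], [-0.003, -0.001, -1.0]]
contact_force: [-2.1, 0.3, 1.2]
gripper_width: 0.0512
```

View pics/w16.png

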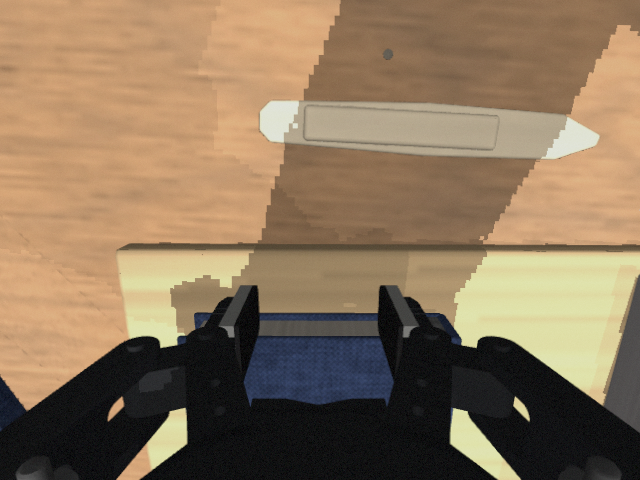

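The fingertips at (245,290) and (392,290) bear on the book's near edge (row 325), with about 2 N of push. I push about 7 mm more.

```bash
python3 -m jog '[{"claw":60,"x":0,"y":0.003,"z":0,"ax":0,"ay":0,"az":0},{"claw":60,"x":0,"y":0.006,"z":0,"ax":0,"ay":0,"az":0}]'; python3 -c "
from h import *
np.set_printoptions(precision=4,suppress=True)
s=snapshot('side');cv2.imwrite('pics/sd17.png',cv2.resize(s['pixels'][200:350,200:400],None,fx=3.5,fy=3.5))
for t in ['book','press','fence_face']:
    for r in spot_point(s,t)[:2]: print(t,round(r['p'],2),toworld(s,r['position']))
s=snapshot('scene')
for t in ['book','press','fence_face']:
    for r in spot_point(s,t)[:2]: print(t,round(r['p'],2),toworld(s,r['position']))
"
```

```text
time: 16.57
tcp_pos: [0.4218, -0.1637, 0.026]
ee_rot: [[-0.056, 0.998, -0.001], [0.998, 0.056, -0.003], [-0.003, -0.001, -1.0]]
contact_force: [-1.5, 0.3, 0.1]
gripper_width: 0.0512
book 0.73 [ 0.5266 -0.1534  0.0187]
book 0.6 [ 0.4887 -0.3805  0.0018]
press 0.55 [ 0.5255 -0.0526  0.0037]
fence_face 0.95 [ 0.516  -0.0063  0.015 ]
book 0.66 [ 0.4924 -0.3796  0.0042]
book 0.55 [ 0.5306 -0.1557  0.0061]
fence_face 0.97 [ 0.5196 -0.007   0.019 ]
```

View pics/sd17.png

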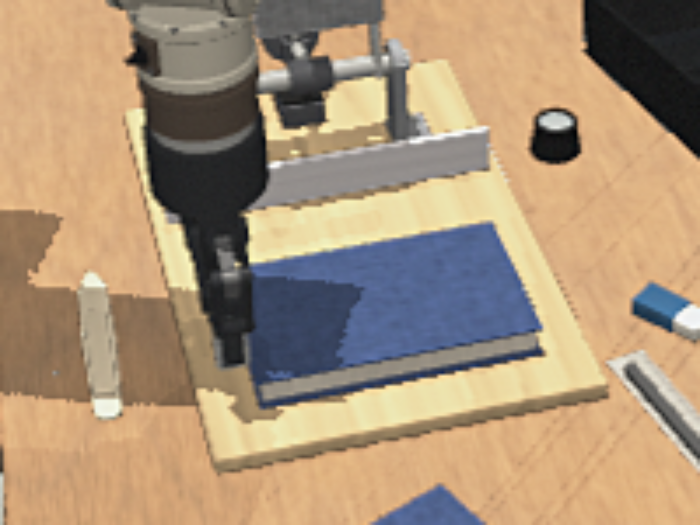

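The book is now centred on the press axis (x about 0.528 against the ideal 0.526). I lift away and swing round behind the book, turning 90° so that both fingers face its fore edge.

```bash
python3 -m jog '[{"claw":60,"x":0,"y":-0.015,"z":0,"ax":0,"ay":0,"az":0},{"claw":60,"x":0,"y":-0.02,"z":-0.03,"ax":0,"ay":0,"az":0},{"claw":60,"x":0,"y":-0.02,"z":-0.07,"ax":0,"ay":0,"az":0},{"claw":70,"x":-0.02,"y":0,"z":-0.1,"ax":0,"ay":0,"az":-7},{"claw":80,"x":-0.04,"y":0.02,"z":-0.12,"ax":0,"ay":0,"az":-14},{"claw":80,"x":-0.06,"y":0.04,"z":-0.12,"ax":0,"ay":0,"az":-21},{"claw":80,"x":-0.08,"y":0.06,"z":-0.12,"ax":0,"ay":0,"az":-28},{"claw":80,"x":-0.09,"y":0.08,"z":-0.12,"ax":0,"ay":0,"az":-35},{"claw":80,"x":-0.1,"y":0.1,"z":-0.12,"ax":0,"ay":0,"az":-42},{"claw":80,"x":-0.1,"y":0.1035,"z":-0.12,"ax":0,"ay":0,"az":-49},{"claw":80,"x":-0.1,"y":0.1035,"z":-0.12,"ax":0,"ay":0,"az":-56},{"claw":80,"x":-0.1,"y":0.1035,"z":-0.12,"ax":0,"ay":0,"az":-63}]' && python3 -m jog '[{"claw":80,"x":0,"y":0,"z":0,"ax":0,"ay":0,"az":-7},{"claw":80,"x":0,"y":0,"z":0,"ax":0,"ay":0,"az":-14},{"claw":80,"x":0,"y":0,"z":0,"ax":0,"ay":0,"az":-21},{"claw":80,"x":0,"y":0,"z":0,"ax":0,"ay":0,"az":-27},{"claw":80,"x":0,"y":0,"z":0,"ax":0,"ay":0,"az":-27},{"claw":80,"x":0,"y":0,"z":0,"ax":0,"ay":0,"az":-27}]'; python3 -c "
from h import *
np.set_printoptions(precision=4,suppress=True)
st=observe();print(st['joints'],np.array(st['ee_rot']))
s=snapshot('side');cv2.imwrite('pics/sd18.png',cv2.resize(s['pixels'][120:360,180:420],None,fx=2.5,fy=2.5))
s=snapshot('scene');cv2.imwrite('pics/sc18.png',s['pixels'])
B=[]
"
```

```text
time: 17.97
tcp_pos: [0.5315, -0.2577, 0.146]
ee_rot: [[-0.917, 0.398, -0.0], [0.398, 0.917, -0.003], [-0.001, -0.003, -1.0]]
contact_force: [-1.5, 0.0, 1.5]
gripper_width: 0.0682
time: 18.47
tcp_pos: [0.531, -0.2575, 0.1465]
ee_rot: [[-0.999, -0.053, 0.0], [-0.053, 0.999, -0.004], [0.0, -0.004, -1.0]]
contact_force: [0.3, 0.2, 0.9]
gripper_width: 0.0685
[ -25.7755   26.5407    5.8814   69.2412   -0.1807 -118.8178] [[-0.9986 -0.0531  0.0002]
 [-0.0531  0.9986 -0.0036]
 [ 0.     -0.0036 -1.    ]]
```

View pics/sd18.png

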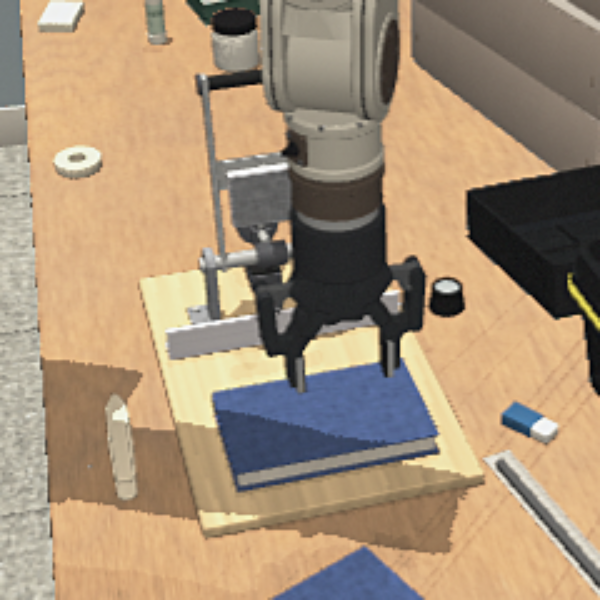

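View pics/sc18.png

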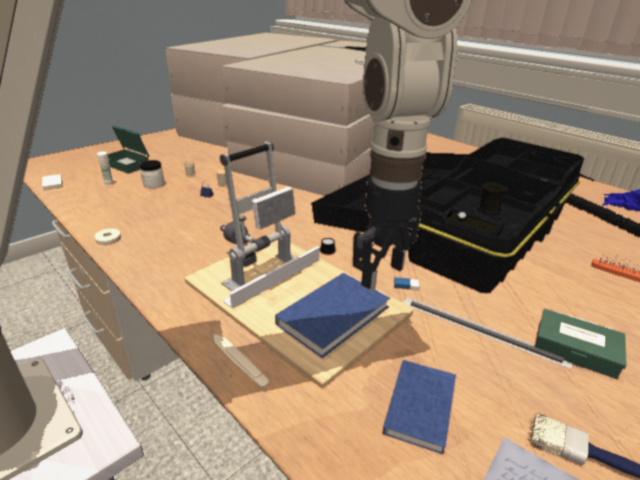

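The picture shows the fingers behind the fore edge, with the arm still resting open. I descend and start pushing.

```bash
python3 -m jog '[{"claw":80,"x":0,"y":0,"z":0.035,"ax":0,"ay":0,"az":-0.3},{"claw":80,"x":0,"y":0,"z":0.07,"ax":0,"ay":0,"az":-0.3},{"claw":80,"x":0,"y":0,"z":0.105,"ax":0,"ay":0,"az":-0.3},{"claw":80,"x":0,"y":0,"z":0.124,"ax":0,"ay":0,"az":-0.3},{"claw":80,"x":0,"y":0,"z":0.124,"ax":0,"ay":0,"az":-0.3},{"claw":80,"x":0,"y":0.008,"z":0.124,"ax":0,"ay":0,"az":-0.3},{"claw":80,"x":0,"y":0.016,"z":0.124,"ax":0,"ay":0,"az":-0.3},{"claw":80,"x":0,"y":0.02,"z":0.124,"ax":0,"ay":0,"az":-0.3},{"claw":80,"x":0,"y":0.024,"z":0.124,"ax":0,"ay":0,"az":-0.3},{"claw":80,"x":0,"y":0.028,"z":0.124,"ax":0,"ay":0,"az":-0.3},{"claw":80,"x":0,"y":0.032,"z":0.124,"ax":0,"ay":0,"az":-0.3},{"claw":80,"x":0,"y":0.036,"z":0.124,"ax":0,"ay":0,"az":-0.3}]' && python3 -c "
from h import *
s=snapshot('side');cv2.imwrite('pics/sd19.png',cv2.resize(s['pixels'][120:360,180:420],None,fx=2.5,fy=2.5))"
```

```text
time: 19.57
tcp_pos: [0.5302, -0.2228, 0.0238]
ee_rot: [[-0.998, -0.061, 0.003], [-0.061, 0.998, -0.007], [-0.002, -0.007, -1.0]]
contact_force: [1.2, -3.2, 2.8]
gripper_width: 0.0684
```

View pics/sd19.png

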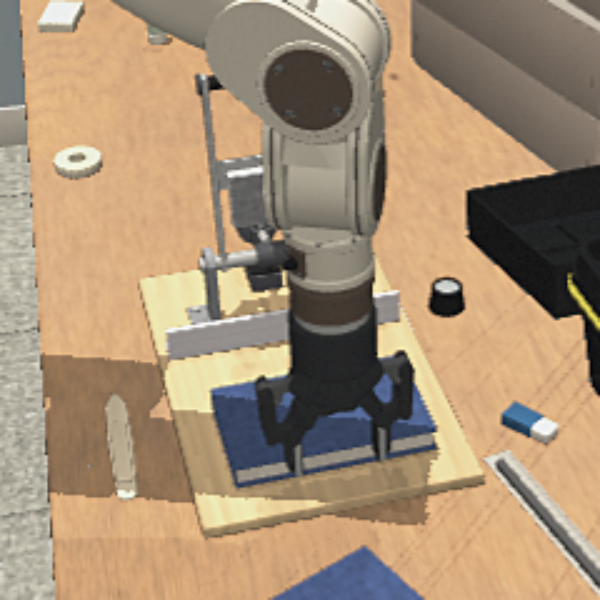

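Both fingers bear on the fore edge at about 3 N. I push on at a moderate pace.

```bash
python3 -m jog '[{"claw":80,"x":0,"y":0.005,"z":0,"ax":0,"ay":0,"az":0},{"claw":80,"x":0,"y":0.01,"z":0,"ax":0,"ay":0,"az":0},{"claw":80,"x":0,"y":0.015,"z":0,"ax":0,"ay":0,"az":0},{"claw":80,"x":0,"y":0.02,"z":0,"ax":0,"ay":0,"az":0},{"claw":80,"x":0,"y":0.025,"z":0,"ax":0,"ay":0,"az":0},{"claw":80,"x":0,"y":0.03,"z":0,"ax":0,"ay":0,"az":0},{"claw":80,"x":0,"y":0.035,"z":0,"ax":0,"ay":0,"az":0},{"claw":80,"x":0,"y":0.04,"z":0,"ax":0,"ay":0,"az":0},{"claw":80,"x":0,"y":0.045,"z":0,"ax":0,"ay":0,"az":0},{"claw":80,"x":0,"y":0.05,"z":0,"ax":0,"ay":0,"az":0},{"claw":80,"x":0,"y":0.055,"z":0,"ax":0,"ay":0,"az":0},{"claw":80,"x":0,"y":0.06,"z":0,"ax":0,"ay":0,"az":0}]' && python3 -c "
from h import *
np.set_printoptions(precision=4,suppress=True)
s=snapshot('side');cv2.imwrite('pics/sd20.png',cv2.resize(s['pixels'][170:330,200:380],None,fx=3.6,fy=3.6,interpolation=cv2.INTER_CUBIC))
s=snapshot('scene');cv2.imwrite('pics/sc20.png',cv2.resize(s['pixels'][200:370,180:420],None,fx=3.2,fy=3.2,interpolation=cv2.INTER_CUBIC))"
```

```text
time: 20.62
tcp_pos: [0.5254, -0.1617, 0.0222]
ee_rot: [[-0.998, -0.061, 0.0], [-0.061, 0.998, -0.004], [0.0, -0.004, -1.0]]
contact_force: [-0.5, -3.1, 2.8]
gripper_width: 0.0682
```

View pics/sd20.png

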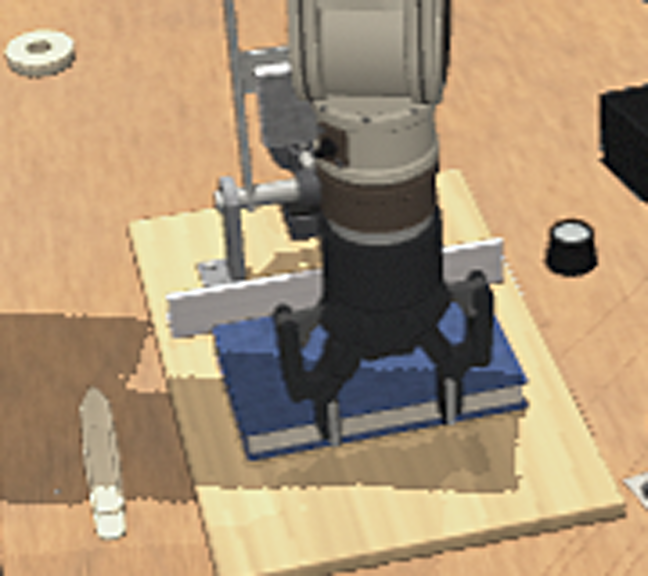

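View pics/sc20.png

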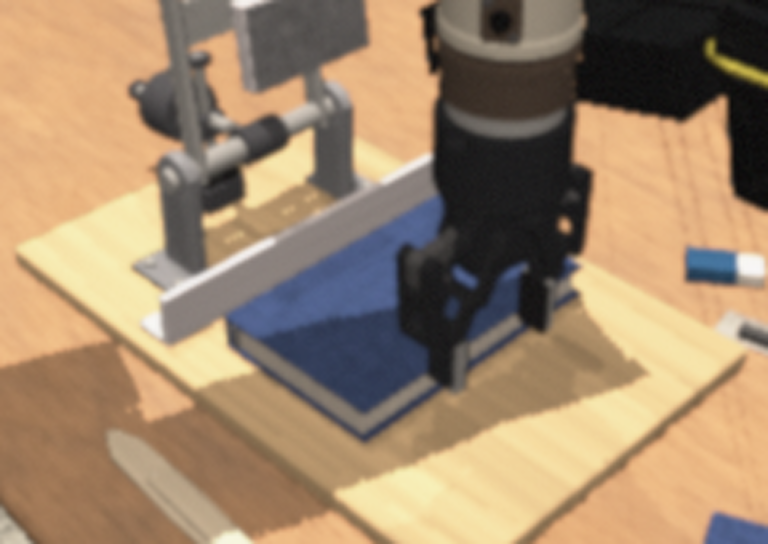

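The book is square to the fence, about 20 mm short of it. I take 10 mm more, then small guarded steps.

```bash
cat > gp.py <<'E'
import sys,numpy as np
from workcell import observe
st=observe(); f=np.array(st['ee_rot']).T@np.array(st['contact_force'])
print('t',round(st['time'],2),'Fpush',round(-f[1],2),'Fx',round(f[0],2),'Mz',round(st['moment'][2],2),'tcp',np.round(st['tcp_pos'],4),'yaw',round(st['ee_rot'][1][0],3))
sys.exit(0 if -f[1]<6 else 1)
E
python3 -m jog '[{"claw":80,"x":0,"y":0.003,"z":0,"ax":0,"ay":0,"az":0},{"claw":80,"x":0,"y":0.006,"z":0,"ax":0,"ay":0,"az":0},{"claw":80,"x":0,"y":0.009,"z":0,"ax":0,"ay":0,"az":0}]' >/dev/null; python3 gp.py && python3 -m jog '[{"claw":80,"x":0,"y":0.0015,"z":0,"ax":0,"ay":0,"az":0},{"claw":80,"x":0,"y":0.003,"z":0,"ax":0,"ay":0,"az":0}]' >/dev/null && python3 gp.py && python3 -m jog '[{"claw":80,"x":0,"y":0.001,"z":0,"ax":0,"ay":0,"az":0},{"claw":80,"x":0,"y":0.002,"z":0,"ax":0,"ay":0,"az":0}]' >/dev/null && python3 gp.py && python3 -m jog '[{"claw":80,"x":0,"y":0.001,"z":0,"ax":0,"ay":0,"az":0},{"claw":80,"x":0,"y":0.002,"z":0,"ax":0,"ay":0,"az":0}]' >/dev/null && python3 gp.py && python3 -m jog '[{"claw":80,"x":0,"y":0.001,"z":0,"ax":0,"ay":0,"az":0},{"claw":80,"x":0,"y":0.002,"z":0,"ax":0,"ay":0,"az":0}]' >/dev/null && python3 gp.py
```

```text
t 20.97 Fpush 1.63 Fx -0.77 Mz -0.02 tcp [ 0.5245 -0.1529  0.0219] yaw -0.061
t 21.13 Fpush 0.2 Fx 0.04 Mz -0.04 tcp [ 0.5244 -0.1498  0.0219] yaw -0.061
t 21.3 Fpush -0.07 Fx 0.77 Mz 0.01 tcp [ 0.5243 -0.1479  0.022 ] yaw -0.061
t 21.47 Fpush 1.9 Fx -0.0 Mz -0.01 tcp [ 0.5243 -0.1461  0.0221] yaw -0.061
t 21.63 Fpush 1.29 Fx 0.29 Mz -0.01 tcp [ 0.5243 -0.1441  0.0221] yaw -0.061
```

```bash
python3 -m jog '[{"claw":80,"x":0,"y":0.001,"z":0,"ax":0,"ay":0,"az":0},{"claw":80,"x":0,"y":0.002,"z":0,"ax":0,"ay":0,"az":0}]' >/dev/null; python3 gp.py && python3 -m jog '[{"claw":80,"x":0,"y":0.001,"z":0,"ax":0,"ay":0,"az":0}]' >/dev/null && python3 gp.py && python3 -m jog '[{"claw":80,"x":0,"y":0.001,"z":0,"ax":0,"ay":0,"az":0}]' >/dev/null && python3 gp.py && python3 -m jog '[{"claw":80,"x":0,"y":0.001,"z":0,"ax":0,"ay":0,"az":0}]' >/dev/null && python3 gp.py && python3 -m jog '[{"claw":80,"x":0,"y":0.001,"z":0,"ax":0,"ay":0,"az":0}]' >/dev/null && python3 gp.py && python3 -m jog '[{"claw":80,"x":0,"y":0.001,"z":0,"ax":0,"ay":0,"az":0}]' >/dev/null && python3 gp.py; python3 -c "
from h import *
s=snapshot('side');cv2.imwrite('pics/sd21.png',cv2.resize(s['pixels'][170:330,200:380],None,fx=3.6,fy=3.6,interpolation=cv2.INTER_CUBIC))
s=snapshot('scene');cv2.imwrite('pics/sc21.png',cv2.resize(s['pixels'][200:370,180:420],None,fx=3.2,fy=3.2,interpolation=cv2.INTER_CUBIC))"
```

```text
t 21.8 Fpush 1.21 Fx 0.69 Mz -0.04 tcp [ 0.5242 -0.1421  0.0222] yaw -0.061
t 21.88 Fpush 0.89 Fx -0.06 Mz -0.03 tcp [ 0.5242 -0.1411  0.0222] yaw -0.061
t 21.97 Fpush 3.31 Fx 1.0 Mz -0.1 tcp [ 0.524  -0.1404  0.0222] yaw -0.061
t 22.05 Fpush 6.48 Fx 2.44 Mz -0.23 tcp [ 0.5238 -0.1402  0.0222] yaw -0.06
```

View pics/sc21.png

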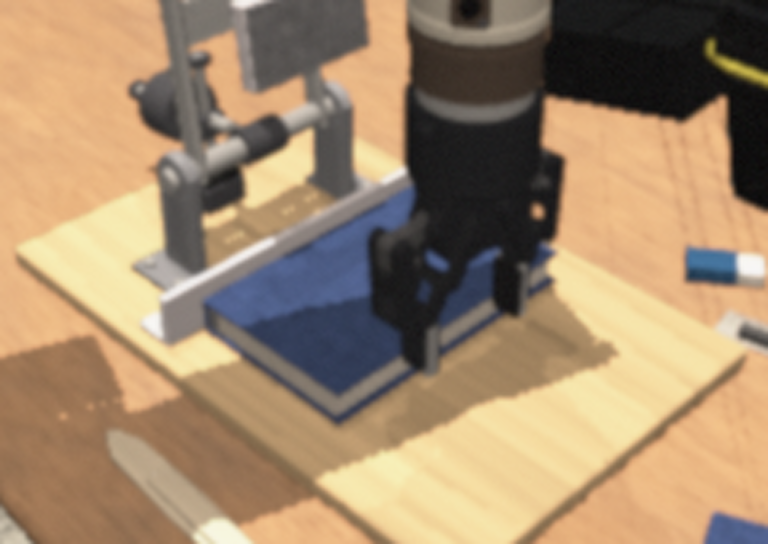

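The fence has been reached, with 6.5 N at the expected place. I add two more 1 mm commands to seat both corners, staying well under 30 N.

```bash
python3 -m jog '[{"claw":80,"x":0,"y":0,"z":0,"ax":0,"ay":0,"az":0}]' >/dev/null; python3 gp.py; python3 -m jog '[{"claw":80,"x":0,"y":0.001,"z":0,"ax":0,"ay":0,"az":0}]' >/dev/null;  python3 gp.py;python3 -m jog '[{"claw":80,"x":0,"y":0,"z":0,"ax":0,"ay":0,"az":0}]' >/dev/null; python3 gp.py
```

```text
t 22.23 Fpush 4.42 Fx 1.6 Mz -0.19 tcp [ 0.5237 -0.1402  0.0222] yaw -0.06
t 22.32 Fpush 8.48 Fx 1.72 Mz -0.3 tcp [ 0.5235 -0.14    0.0222] yaw -0.059
t 22.4 Fpush 7.51 Fx 3.06 Mz -0.19 tcp [ 0.5234 -0.1401  0.0222] yaw -0.059
```

```bash
python3 -m jog '[{"claw":80,"x":0,"y":0,"z":0,"ax":0,"ay":0,"az":0.2},{"claw":80,"x":0,"y":0,"z":0,"ax":0,"ay":0,"az":0.3}]' >/dev/null; python3 gp.py; python3 -m jog '[{"claw":80,"x":0,"y":-0.003,"z":0,"ax":0,"ay":0,"az":0},{"claw":80,"x":0,"y":-0.01,"z":0,"ax":0,"ay":0,"az":0},{"claw":80,"x":0,"y":-0.03,"z":0,"ax":0,"ay":0,"az":0},{"claw":80,"x":0,"y":-0.05,"z":-0.02,"ax":0,"ay":0,"az":0},{"claw":80,"x":0,"y":-0.07,"z":-0.06,"ax":0,"ay":0,"az":0},{"claw":80,"x":0,"y":-0.09,"z":-0.1,"ax":0,"ay":0,"az":0},{"claw":80,"x":0,"y":-0.11,"z":-0.14,"ax":0,"ay":0,"az":0},{"claw":80,"x":-0.03,"y":-0.13,"z":-0.16,"ax":0,"ay":0,"az":0},{"claw":80,"x":-0.06,"y":-0.15,"z":-0.18,"ax":0,"ay":0,"az":0},{"claw":80,"x":-0.06,"y":-0.16,"z":-0.2,"ax":0,"ay":0,"az":0}]'; python3 -c "
from h import *
np.set_printoptions(precision=4,suppress=True)
for n in ('scene','side'):
  s=snapshot(n);
  c=s['pixels'][130:370,180:420];cv2.imwrite('pics/%s22.png'%n,cv2.resize(c,None,fx=2.5,fy=2.5,interpolation=cv2.INTER_CUBIC))
  for t in ['book','fence_face','press','handle','weight']:
    for r in spot_point(s,t)[:2]: print(n,t,round(r['p'],2),toworld(s,r['position']))
"
```

```text
t 22.57 Fpush 6.28 Fx 2.77 Mz -0.05 tcp [ 0.5233 -0.1399  0.0222] yaw -0.054
time: 23.4
tcp_pos: [0.5961, -0.295, 0.2232]
ee_rot: [[-0.998, -0.057, 0.004], [-0.057, 0.998, -0.003], [-0.003, -0.003, -1.0]]
contact_force: [-0.5, -1.0, -1.1]
gripper_width: 0.068
scene book 0.84 [ 0.5247 -0.0667  0.0106]
scene book 0.74 [ 0.4941 -0.3801  0.0046]
scene handle 0.9 [0.5145 0.0701 0.2753]
scene handle 0.25 [ 0.5197 -0.0098  0.0187]
scene weight 0.48 [0.5102 0.1347 0.07  ]
side book 0.96 [ 0.5205 -0.0658  0.0169]
side book 0.6 [ 0.4902 -0.3811 -0.0026]
side fence_face 0.66 [ 0.5203 -0.0058  0.0161]
side press 0.52 [0.5102 0.0995 0.0187]
side handle 0.81 [0.5111 0.0727 0.2718]
side weight 0.57 [0.5106 0.1322 0.0748]
```

View pics/scene22.png

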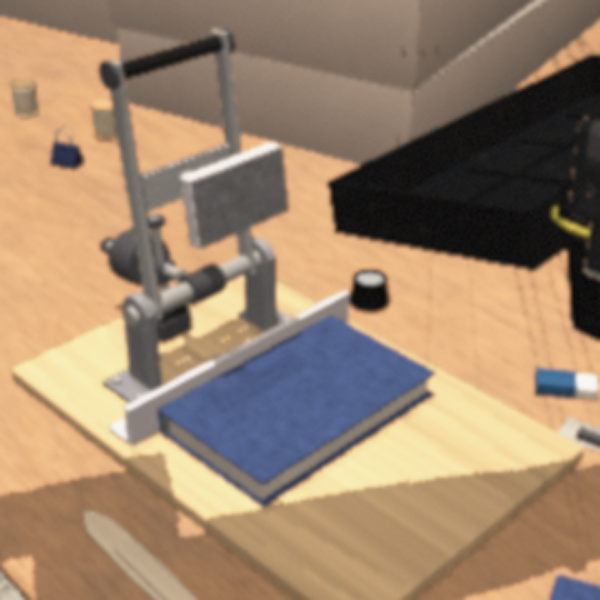

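View pics/side22.png

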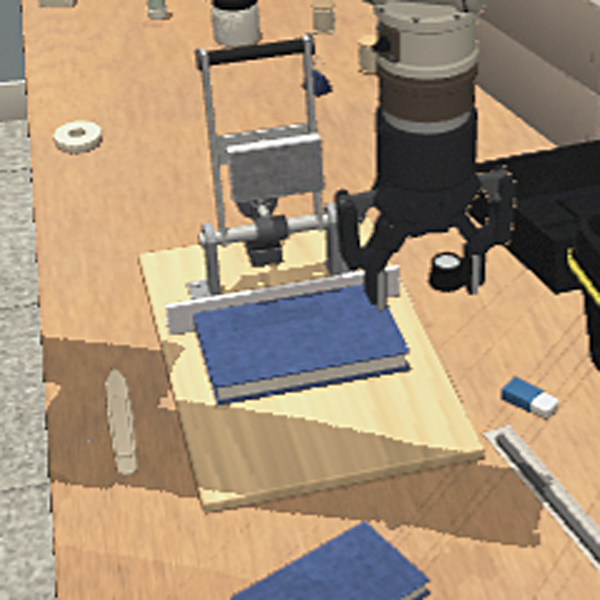

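```bash
python3 -c "
from h import *
np.set_printoptions(precision=4,suppress=True)
st=observe();s=snapshot('wrist');cv2.imwrite('pics/w22.png',s['pixels'])
u=np.array([-.058,.998,0]);v=np.array([-.998,-.058,0]);F=np.array([.5185,-.0065,0])
E=[F+v*.095+[0,0,.038],F-v*.095+[0,0,.038]];p=proj(s,E,st);print(p)
x0,y0=np.maximum(p.min(0).astype(int)-40,0);x1,y1=p.max(0).astype(int)+60
c=s['pixels'][y0:y1,x0:x1];f=min(780/c.shape[1],580/c.shape[0]);print(x0,y0,f);cv2.imwrite('pics/w22c.png',cv2.resize(c,None,fx=f,fy=f,interpolation=cv2.INTER_CUBIC))"
```

```text
[[448.8567 461.7623]
 [285.689  462.6342]]
245 421 2.9657794676806084
```

View pics/w22.png

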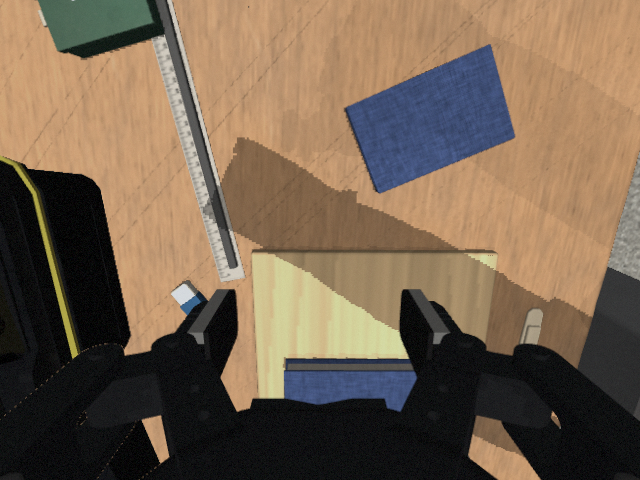

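View pics/w22c.png

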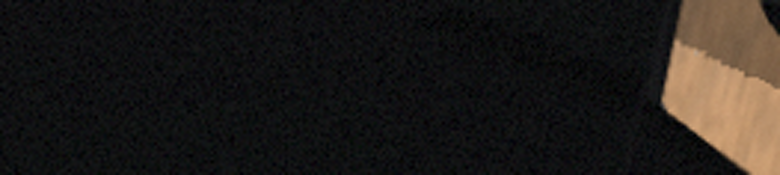

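The gripper hides the fence in this view. There is ample time, so I turn back to the earlier viewpoint (as in w13) to check that the spine is flush.

```bash
python3 -m jog '[{"claw":80,"x":0.01,"y":0.01,"z":-0.02,"ax":0,"ay":0,"az":7},{"claw":80,"x":0.02,"y":0.02,"z":-0.04,"ax":0,"ay":0,"az":14},{"claw":80,"x":0.03,"y":0.03,"z":-0.06,"ax":0,"ay":0,"az":21},{"claw":80,"x":0.04,"y":0.04,"z":-0.08,"ax":0,"ay":0,"az":28},{"claw":80,"x":0.05,"y":0.04,"z":-0.1,"ax":0,"ay":0,"az":35},{"claw":80,"x":0.06,"y":0.04,"z":-0.11,"ax":0,"ay":0,"az":42},{"claw":80,"x":0.07,"y":0.04,"z":-0.11,"ax":0,"ay":0,"az":49},{"claw":80,"x":0.08,"y":0.04,"z":-0.11,"ax":0,"ay":0,"az":56},{"claw":80,"x":0.08,"y":0.04,"z":-0.11,"ax":0,"ay":0,"az":63},{"claw":80,"x":0.08,"y":0.04,"z":-0.11,"ax":0,"ay":0,"az":70},{"claw":80,"x":0.08,"y":0.04,"z":-0.11,"ax":0,"ay":0,"az":77},{"claw":80,"x":0.08,"y":0.04,"z":-0.11,"ax":0,"ay":0,"az":84}]' && python3 -m jog '[{"claw":80,"x":0,"y":0,"z":0,"ax":0,"ay":0,"az":6},{"claw":80,"x":0,"y":0,"z":0,"ax":0,"ay":0,"az":6},{"claw":80,"x":0,"y":0,"z":0,"ax":0,"ay":0,"az":6}]' && python3 -c "
from h import *
st=observe();s=snapshot('wrist');cv2.imwrite('pics/w23.png',s['pixels'])
cv2.imwrite('pics/w23c.png',cv2.resize(s['pixels'][80:310,370:640],None,fx=2.5,fy=2.5,interpolation=cv2.INTER_CUBIC))"
```

```text
time: 25.05
tcp_pos: [0.5104, -0.2579, 0.3328]
ee_rot: [[-0.154, 0.988, 0.001], [0.988, 0.154, -0.004], [-0.004, -0.0, -1.0]]
contact_force: [0.1, -0.2, 0.5]
gripper_width: 0.0683
time: 25.3
tcp_pos: [0.5106, -0.2579, 0.3327]
ee_rot: [[-0.059, 0.998, 0.0], [0.998, 0.059, -0.004], [-0.004, 0.0, -1.0]]
contact_force: [-0.4, 0.6, 0.1]
gripper_width: 0.0687
```

View pics/w23c.png

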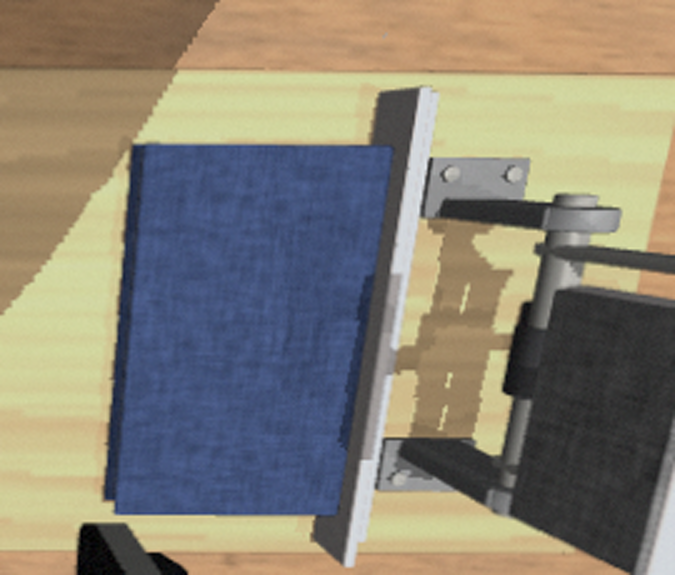

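The crop shows the spine against the fence along its whole length, from (392,147) to (338,514), with no gap. I make a quick numeric check.

```bash
python3 -c "
from h import *
np.set_printoptions(precision=4,suppress=True)
st=observe();s=snapshot('wrist')
f=lambda L:[(370+a/2.5,80+b/2.5) for a,b in L]
for L,z in (([(392,147),(338,514)],.038),([(133,146),(117,514)],.038),([(420,90),(348,563)],.05),([(378,92),(316,540)],.014)):
  P=ray(s,f(L),z,st);d=P[1]-P[0];print(z,P,np.arctan2(d[1],d[0]))
"
```

```text
0.038 [[ 0.4252 -0.0163  0.038 ]
 [ 0.6125 -0.0048  0.038 ]] 0.061170644381140456
0.038 [[ 0.4325 -0.1395  0.038 ]
 [ 0.6194 -0.1222  0.038 ]] 0.09193677344385365
0.05 [[ 0.4001 -0.0154  0.05  ]
 [ 0.635  -0.001   0.05  ]] 0.06157615535650269
0.014 [[ 0.3988 -0.0152  0.014 ]
 [ 0.6382  0.      0.014 ]] 0.0636514869760103
```

```bash
python3 -c "
from workcell import finish_job, observe
print(observe()['time']);print(finish_job())"
```

```text
25.4
the job is handed in; nothing more can be done
None
```

The press arm rests open on its stop, and the larger book lies with its spine along the fence, centred. I handed the job in at 25.4 s; no verdict is reported.

- **Press arm:** I gripped the handle, lifted it past balance and lowered it under grip onto the stop, felt at about 1.68 rad. The handle force fell from +2.8 to -5.3 N, which I estimate as 20 to 30 N on the stop. After release the handle stayed at about (0.51, 0.07, 0.27), and it was still there in the last check.
- **Book:** I first nudged it 14 mm along the press's y to centre it. Then I pushed it square onto the fence with both open fingers, with readings of at most about 8.5 N at the fence.
- **Last checks:**
  - The spine and fence angles were 0.061 and 0.062 rad. The close-up showed no gap along the spine, and the book was centred to within a few mm.
  - Pixel measurement put the spine about 2 mm short of the fence all along. That is within the calibration error, and the contact was felt, but I could not rule out a small gap.
  - My pick of the fore edge in the last picture gave 0.092 rad, which disagrees with the spine angle. I took it for a wrong pick of the edge points and did not re-measure it.

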